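# Pack up the insulator display

## Robot

A 7-joint arm with a two-finger parallel gripper is mounted at the origin on the work surface. World frame = base frame: x ahead of the robot, y to its left, z up, the work surface at z = 0. Lengths are in m, angles in rad, forces in N, time in s.
With the tool pointing down it reaches from about 0.4 to 0.85 m from the base axis. Payload 10.4 kg.
Tool frame: the origin (TCP) lies at the very end of the fingers, on their centre line; the grasp point (between the pads) lies 19 mm behind it; z points along the fingers, y is the line along which they close (so a half turn about z gives the same grasp; the last joint's range is limited). The gripper opens to 85 mm and grips with 20 to 120 N. Pads are 22 mm wide; open, the fingers measure 114 mm over their backs; the gripper's body (76 mm by 85 mm) begins 54 mm behind the grasp point. The pads swing forward as they close: fully open they stand 13 mm farther back than shut.
Start: joints at [1.219, 0.332, -0.065, 1.46, 0.022, 1.35, -0.088], TCP at [0.202, -0.592, 0.209] pointing down, gripper open.
Joint ranges: [-2.6, 2.6], [-0.5, 2.12], [-1.47, 1.34], [0.16, 2.42], [-1.27, 4.41], [0.06, 2.06], [-2.6, 2.6]. Speed limits (rad/s): [2.22, 2.22, 2.79, 2.79, 3.14, 3.14, 3.14].

## Interface

Orientations are given as a unit quaternion [x, y, z, w].
In Python, from workcell import * gives the robot as it stands. The module is installed in compiled form; this text tells all that it offers.
- The arm moves only by the tool carry_out, never from a script. Its argument "motion" is a list of rows, each an object with "xyz": the shift along the tool's x, y, z in m, a list of three; "angular": the turn, a rotation vector about the tool's x, y, z in degrees, a list of three. A call has 1 to 12 rows; each row is the pose to reach, as a shift and turn from the pose commanded when the call began, along the tool's axes at that moment; what a row does not reach only later rows make up. A row lasts 1/10 s, in which the tool goes at most 50 mm and 8.59 degrees, less where a joint would pass 70% of its speed; a pose out of reach is approached as far as the arm can. A call with a gripper value outside its range is refused whole. "hand" is the opening, from 0 (shut) to 1 (fully open), set as the call begins (left out, the last holds). The fingers move at their own pace and stop on an object; "grip_force" is the grip in N (left out, the last holds). Time passes only in rows, so rows that repeat a pose let the fingers close. It gives the time, the measured TCP pose, the force, the opening and the grip force at its end, in the units of the state.
- get_obs(): the state, without advancing time (a new reading comes with each control period).
- camera(name): name is "scene" or "side" or "wrist"; returns a dict with "img" (480x640x3 uint8, red, green, blue), "fx", "fy", "cx", "cy" (pixels), "k1" (the pictures are not rectified: a ray, as slopes to the right and down, at radius r is drawn at 1 + k1 r^2 times it, then the intrinsics apply), "extrinsics" (4x4, takes a point from camera to world coordinates). Camera axes: x right, y up, looking along -z (the intrinsics and any distortion apply to the point x, -y, -z); pixel columns grow to the right and rows downward; lengths in m; the calibration is good to about 2 mm. A picture is of the moment at which its call begins. There is no depth.
- hand_in(): hands the job in; it is judged then, once.
The state is a dict: "clock": time; "joint_pos": joint angles; "joint_velocities": joint speeds; "tau": joint torques, N m; "position": TCP position; "ee_rot": TCP orientation; "ft_force": force on the tool from outside, world axes, zero at the start; "torque": the same for the moment, N m; "grip_width": opening from 0.0 (shut) to 1.0 (fully open); "grasp_force": force on a finger pad.
Only numpy, scipy, OpenCV 4.12 (cv2) and the standard library are available. Lean on these libraries where they do the work, as an engineer would, in place of code of your own. Each camera call takes 0.05 s, during which the arm holds its last target. There are 200 camera calls.

## Task

Pack this collector's display away: put each white porcelain insulator into a case of its own, and press all three blue case covers down until they clip shut and stay shut, the empty one too if there is one. Lift the enamel canister off its wooden stand by the handle and stand it upright in the middle of the green pad beside it. Leave the bottles and the card tin where they are.

Things in the scene. Friction and masses are not known exactly. Their poses are not given: they have to be found in the camera images.
- insulator1: white porcelain spool insulator with a brown stripe, 56 mm across, 60 mm tall, about 0.25 kg; stands upright at the start on the right of the table. Round; a waist 42 mm across lies 30 to 43 mm above its foot, the top 17 mm are full width. Origin: centre of the foot; z: along its axis, up. May be absent
- insulator1_mid (a point): middle of insulator1, 30 mm above its foot on its axis
- insulator2: white porcelain spool insulator with a brown stripe, 56 mm across, 60 mm tall, about 0.25 kg; stands upright at the start on the right of the table. Round; a waist 42 mm across lies 30 to 43 mm above its foot, the top 17 mm are full width. Origin: centre of the foot; z: along its axis, up. May be absent
- insulator2_mid (a point): middle of insulator2, 30 mm above its foot on its axis
- insulator3: white porcelain spool insulator with a brown stripe, 56 mm across, 60 mm tall, about 0.25 kg; stands upright at the start on the right of the table. Round; a waist 42 mm across lies 30 to 43 mm above its foot, the top 17 mm are full width. Origin: centre of the foot; z: along its axis, up. May be absent
- insulator3_mid (a point): middle of insulator3, 30 mm above its foot on its axis
- case1: white box, 110 mm (its x) by 100 mm (its y), rim 36 mm above its underside, floor 4 mm; dark foam 30 mm high leaves a pocket 74 x 74 mm in the middle; fixed on the galvanised tray (6 mm thick); blue cover hinged on the rim edge nearest the robot. Origin: centre of the underside; x away from the robot, from hinge to clip; z up
- cover1 (a joint): blue hood cover of case1, rad: 0 shut, 1.6 to 2.05 standing open towards the robot. A weak spring (0.1 N m) throws it open until its steel clip snaps over a bead at about 0.07 rad (8 to 15 N down on the yellow patch); then it stays at 0. Hinge: along the case's y, 55 mm robot-side of the case's centre, 36 mm above its underside. Hood 46 mm high outside, 42 inside, free edge 110 mm from the hinge
- press1 (a point): centre of the yellow patch on the back of cover1, where to press: in the cover's frame 90 mm from the hinge line and 46 mm off the rim plane. x: hinge to free edge; z: out of the cover's back (up when shut). The steel clip, 34 mm wide, hangs 22 mm below the free edge
- case2: white box, 110 mm (its x) by 100 mm (its y), rim 36 mm above its underside, floor 4 mm; dark foam 30 mm high leaves a pocket 74 x 74 mm in the middle; fixed on the galvanised tray (6 mm thick); blue cover hinged on the rim edge nearest the robot. Origin: centre of the underside; x away from the robot, from hinge to clip; z up
- cover2 (a joint): blue hood cover of case2, rad: 0 shut, 1.6 to 2.05 standing open towards the robot. A weak spring (0.1 N m) throws it open until its steel clip snaps over a bead at about 0.07 rad (8 to 15 N down on the yellow patch); then it stays at 0. Hinge: along the case's y, 55 mm robot-side of the case's centre, 36 mm above its underside. Hood 46 mm high outside, 42 inside, free edge 110 mm from the hinge
- press2 (a point): centre of the yellow patch on the back of cover2, where to press: in the cover's frame 90 mm from the hinge line and 46 mm off the rim plane. x: hinge to free edge; z: out of the cover's back (up when shut). The steel clip, 34 mm wide, hangs 22 mm below the free edge
- case3: white box, 110 mm (its x) by 100 mm (its y), rim 36 mm above its underside, floor 4 mm; dark foam 30 mm high leaves a pocket 74 x 74 mm in the middle; fixed on the galvanised tray (6 mm thick); blue cover hinged on the rim edge nearest the robot. Origin: centre of the underside; x away from the robot, from hinge to clip; z up
- cover3 (a joint): blue hood cover of case3, rad: 0 shut, 1.6 to 2.05 standing open towards the robot. A weak spring (0.1 N m) throws it open until its steel clip snaps over a bead at about 0.07 rad (8 to 15 N down on the yellow patch); then it stays at 0. Hinge: along the case's y, 55 mm robot-side of the case's centre, 36 mm above its underside. Hood 46 mm high outside, 42 inside, free edge 110 mm from the hinge
- press3 (a point): centre of the yellow patch on the back of cover3, where to press: in the cover's frame 90 mm from the hinge line and 46 mm off the rim plane. x: hinge to free edge; z: out of the cover's back (up when shut). The steel clip, 34 mm wide, hangs 22 mm below the free edge
- canister: cream enamel canister, blue bands and lid, 90 mm across, 91 mm tall with the lid, about 0.35 kg, on the wooden stand. A rigid handle arches over it: a round wooden bar 12 mm thick, 86 mm long along its y, bar centre 135 mm above its foot, 38 mm of free space under the bar, uprights 43 mm to each side. Origin: centre of its foot; z up
- canister_grip (a point): middle of the canister's handle bar, 135 mm above its foot; the bar runs along y
- stand: square wooden display stand, 130 x 130 mm, 60 mm high, fixed. Origin: centre of its underside
- pad: square green pad, 130 x 130 mm, 6 mm thick, fixed. Origin: centre of its underside, its top is 6 mm higher
- green_bottle: tall green glass bottle, 68 mm across, 230 mm tall, at the right back; leave it alone. Origin: centre of its foot
- clear_bottle: clear glass bottle, 64 mm across, 200 mm tall, at the far left; leave it alone. Origin: centre of its foot
- dairy_a: small yellow plastic dairy bottle with a red band, 46 mm across, 84 mm tall, near the robot; leave it alone. Origin: centre of its foot
- dairy_b: small amber dairy bottle with an orange band, 46 mm across, 84 mm tall, near the robot; leave it alone. Origin: centre of its foot
- card_tin: open blue tin of brown cards, 90 x 65 x 60 mm, at the left back; leave it alone. Origin: centre of its foot

How it is judged:
By the outcome, as a careful person would: the job done as asked, in the order asked, and still so for the second after the job is handed in, with the robot touching nothing.
Of insulator1, insulator2, insulator3 only 2 to 3 are there at a start; the rules pass over those that are not, and their reading is None.
At some moment in a run one of insulator1, insulator2, insulator3, canister may be knocked a few centimetres aside while the robot is not near it.
Once in a run the grip may slacken for a moment while it holds something.
It also fails if it takes over 210 s, if anything falls off the work surface, if the arm or the gripper's body presses on something with over 40 N, if the wrist force passes 120 N, or if a joint passes its speed limit or range.

## Working session

There is one attempt and no reset: what is moved stays moved. The work goes in short steps, Python scripts to look and compute and a tool call to move; the robot and the scene stay as the last step left them, time stands still between calls to the robot, and variables do not carry over. Pictures are saved under pics/ and viewed, at most 14 in all, crops included, and the job is handed in when it is done.

Besides the shell and the picture viewer there is one more tool, called by a JSON object that holds its "op" and its "data". carry_out: Moves the arm, as the interface text tells. Its arguments: {"type":"object","properties":{"motion":{"type":"array"},"hand":{"type":"number"},"grip_force":{"type":"number"}},"required":["motion"]}

```bash
mkdir -p pics
python3 - <<'E'
from workcell import *
import cv2,numpy as np
for n in ["scene","side"]:
    c=camera(n); cv2.imwrite(f"pics/{n}0.png",c["img"][:,:,::-1])
    print(n,c["fx"],c["fy"],c["cx"],c["cy"],c["k1"]); print(np.round(c["extrinsics"],4).tolist())
print(get_obs())
E
```

```text
scene 622.6057240779928 622.6057240779928 320.5800672322 235.0832052480548 -0.1487111904127594
[[-0.8352, -0.3392, 0.4329, 1.3059], [0.5496, -0.489, 0.6773, 1.1935], [-0.0181, 0.8036, 0.5949, 1.1836], [0.0, 0.0, 0.0, 1.0]]
side 523.3781193839764 523.3781193839764 325.8017256488758 240.4546835330279 -0.04125876122842528
[[-0.9307, 0.2627, -0.2545, 0.1883], [-0.3658, -0.669, 0.6471, 0.9442], [-0.0002, 0.6953, 0.7187, 1.1556], [0.0, 0.0, 0.0, 1.0]]
{'clock': 0.1, 'joint_pos': array([ 1.21943623,  0.33282615, -0.06471738,  1.46084904,  0.02160442,
        1.34993373, -0.08849066]), 'joint_velocities': array([ 1.17905431e-03, -3.00367828e-03, -5.45021703e-05, -4.63011709e-03,
        1.44149270e-04,  4.93967496e-04, -4.24774279e-04]), 'tau': array([ 1.16647858e-03, -6.26747060e+01,  4.89764102e-02, -3.92432070e+01,
        1.63284206e-02,  6.93231414e-03, -1.26728291e-04]), 'position': array([ 0.20167642, -0.59117213,  0.20868862]), 'ee_rot': array([ 9.86516033e-01,  1.63663313e-01, -1.37109893e-04, -6.45862945e-04]), 'ft_force': array([0.29571418, 0.60106577, 0.2298237 ]), 'torque': array([-0.00122437,  0.08916987,  0.02497656]), 'grasp_force': 0.0, 'grip_width': 0.9988072028854413}
```

View pics/scene0.png

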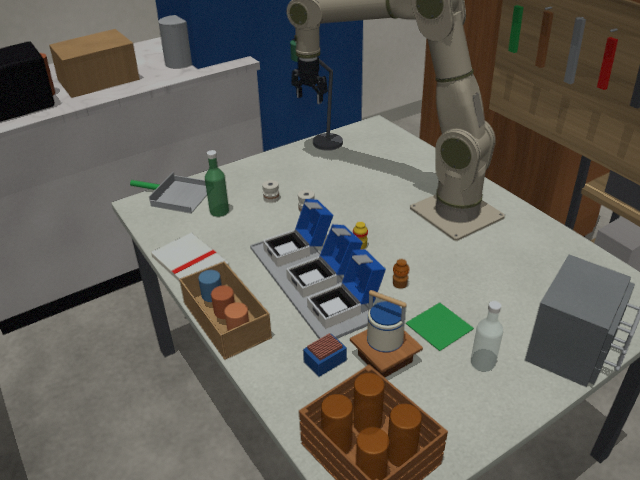

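View pics/side0.png

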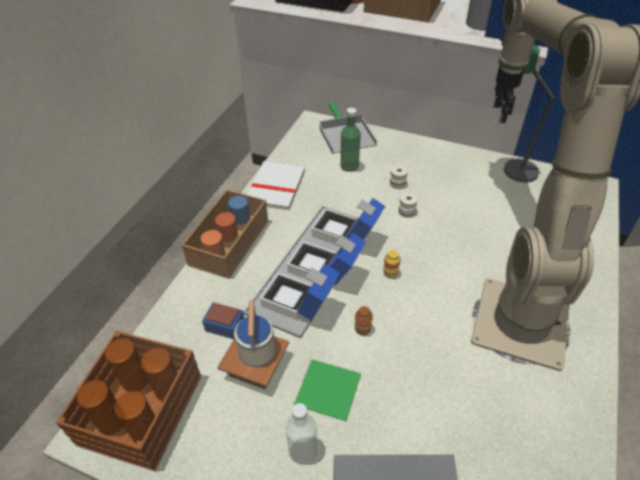

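```bash
cat > h.py <<'E'
import numpy as np,cv2
from workcell import *
from scipy.spatial.transform import Rotation as R
def ray(c,u,v):
    x=(u-c["cx"])/c["fx"];y=(v-c["cy"])/c["fy"];a,b=x,y
    for _ in range(10):
        s=1+c["k1"]*(a*a+b*b);a,b=x/s,y/s
    E=np.array(c["extrinsics"]);return E[:3,3],E[:3,:3]@np.array([a,-b,-1.])
def onz(c,u,v,z):
    o,d=ray(c,u,v);return o+d*(z-o[2])/d[2]
def proj(c,p):
    E=np.array(c["extrinsics"]);q=E[:3,:3].T@(np.array(p)-E[:3,3]);a,b=q[0]/-q[2],-q[1]/-q[2]
    s=1+c["k1"]*(a*a+b*b);return np.array([c["cx"]+c["fx"]*a*s,c["cy"]+c["fy"]*b*s])
def tri(*cuv):
    A=np.zeros((3,3));B=np.zeros(3)
    for c,u,v in cuv:
        o,d=ray(c,u,v);d=d/np.linalg.norm(d);P=np.eye(3)-np.outer(d,d);A+=P;B+=P@o
    return np.linalg.solve(A,B)
def crop(img,x0,y0,x1,y1,k,fn):
    cv2.imwrite(fn,cv2.resize(img[y0:y1,x0:x1,::-1],None,fx=k,fy=k,interpolation=cv2.INTER_CUBIC))
E
python3 - <<'E'
from h import *
s=camera("scene");d=camera("side")
crop(s["img"],245,170,445,370,3,"pics/s1.png"); crop(d["img"],215,155,425,395,2.5,"pics/d1.png")
for c in (s,d):
    h=cv2.cvtColor(c["img"],cv2.COLOR_RGB2HSV)
    m=cv2.inRange(h,(50,120,60),(75,255,255))
    cs,_=cv2.findContours(m,0,2);k=max(cs,key=cv2.contourArea)
    q=cv2.approxPolyDP(k,8,True)[:,0]
    P=[onz(c,u,v,.006) for u,v in q];print(np.round(P,3).tolist(),np.round(np.mean(P,0),4))
E
```

```text
[[0.351, 0.306, 0.006], [0.478, 0.313, 0.006], [0.472, 0.437, 0.006], [0.349, 0.431, 0.006]] [0.4124 0.372  0.006 ]
[[0.474, 0.313, 0.006], [0.466, 0.426, 0.006], [0.345, 0.424, 0.006], [0.355, 0.305, 0.006]] [0.41   0.3669 0.006 ]
```

View pics/s1.png

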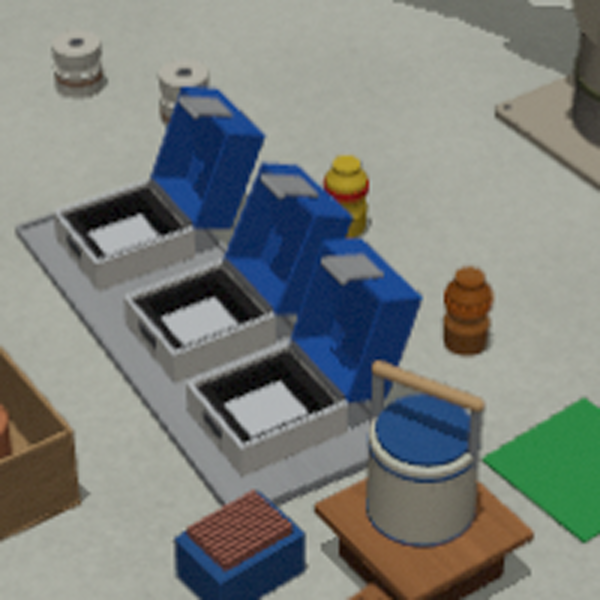

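View pics/d1.png

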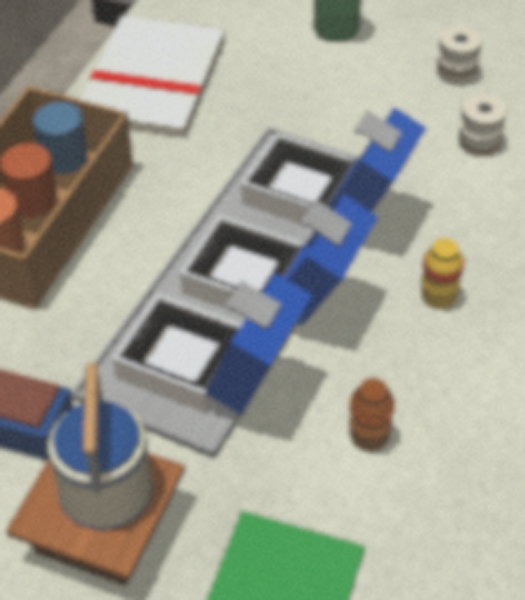

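Run:
```python
from h import *
s=camera("scene");d=camera("side")
S=lambda u,v:(s,245+u/3,170+v/3)
D=lambda u,v:(d,215+u/2.5,155+v/2.5)
r=lambda x:np.round(x,4).tolist()
for n,a,b in [("A",(76,42),(461,38)),("B",(184,72),(485,106))]:
    print(n,r(onz(*S(*a),.06)),r(onz(*D(*b),.06)),r(tri(S(*a),D(*b))))
C=[((57,217),(97,263),(193,232)),((126,292),(173,350),(275,318)),((188,386),(240,447),(346,406))]
DC=[((270,138),(243,180)),((222,225),(183,268)),((160,302),(115,353))]
for a,b in zip(C,DC):
    print("case scene",[r(onz(*S(*p),.042)[:2]) for p in a],"side",[r(onz(*D(*p),.042)[:2]) for p in b])
print("floor",[r(onz(*S(*p),.01)[:2]) for p in [(125,237),(197,321),(265,409)]],[r(onz(*D(*p),.01)[:2]) for p in [(302,183),(246,268),(183,352)]])
print("tray",[r(onz(*S(*p),.006)[:2]) for p in [(16,228),(240,505)]],[r(onz(*D(*p),.006)[:2]) for p in [(268,131),(215,452)]])
print("bar",[r(x) for x in (tri(S(378,366),D(93,368)),tri(S(482,404),D(96,455)),onz(*S(378,366),.195),onz(*S(482,404),.195),onz(*D(93,368),.195),onz(*D(96,455),.195))])
print("stand",[r(onz(*S(*p),.06)) for p in [(315,511),(412,580),(533,533)]],[r(onz(*D(*p),.06)) for p in [(10,530),(127,580),(185,466)]])
print("dairy",[r(onz(*S(*p),.08)[:2]) for p in [(346,163),(470,275)]],[r(onz(*D(*p),.08)[:2]) for p in [(446,246),(373,385)]])
```

```text
A [0.4681, -0.43, 0.06] [0.4665, -0.4374, 0.06] [0.4661, -0.4356, 0.0588]
B [0.4007, -0.3054, 0.06] [0.4003, -0.3152, 0.06] [0.3994, -0.3101, 0.0603]
case scene [[0.6373, -0.1736], [0.6414, -0.0856], [0.537, -0.0739]] side [[0.6391, -0.178], [0.6419, -0.0962]]
case scene [[0.6409, -0.0309], [0.6484, 0.0664], [0.5448, 0.0823]] side [[0.636, -0.0175], [0.6508, 0.0609]]
case scene [[0.6634, 0.116], [0.6683, 0.2081], [0.5614, 0.2183]] side [[0.6538, 0.1165], [0.6685, 0.1992]]
floor [[0.5775, -0.1421], [0.5882, 0.0119], [0.604, 0.1521]] [[0.5844, -0.148], [0.5954, 0.0086], [0.6129, 0.149]]
tray [[0.6608, -0.2245], [0.6881, 0.237]] [[0.6611, -0.2259], [0.5292, 0.254]]
bar [[0.6131, 0.3256, 0.1954], [0.5703, 0.4047, 0.1905], [0.613, 0.326, 0.195], [0.5734, 0.4071, 0.195], [0.6136, 0.3247, 0.195], [0.5681, 0.4083, 0.195]]
stand [[0.6692, 0.3216, 0.06], [0.6497, 0.4271, 0.06], [0.5375, 0.4432, 0.06]] [[0.6592, 0.4385, 0.06], [0.5332, 0.4445, 0.06], [0.5342, 0.3123, 0.06]]
dairy [[0.373, -0.04], [0.3844, 0.1721]] [[0.375, -0.0464], [0.3898, 0.1657]]
```

```bash
cat >> h.py <<'E'
def to(*wps):
    """wps: (x,y,z[,yaw deg]) -> rows relative to current pose, tool pointing straight down"""
    o=get_obs();q=R.from_quat(o["ee_rot"]);p=o["position"]
    for w in wps:
        d=q.inv().apply(np.array(w[:3])-p);a=np.zeros(3)
        if len(w)>3: a=(q.inv()*R.from_euler("z",w[3],degrees=True)*R.from_euler("x",180,degrees=True)).as_rotvec(degrees=True)
        print(w,"xyz",np.round(d,4).tolist(),"ang",np.round(a,1).tolist(),"len",round(float(np.linalg.norm(d)),3))
E
python3 - <<'E'
from h import *
s=camera("scene");d=camera("side")
S=lambda u,v:(s,245+u/3,170+v/3)
D=lambda u,v:(d,215+u/2.5,155+v/2.5)
for a,b in [((205,106),(380,131)),((289,184),(327,224)),((352,268),(255,304))]: print("clip",np.round(tri(S(*a),D(*b)),3))
to((.3995,-.31,.19,-3.4),(.3995,-.31,.09,-3.4))
E
```

```text
clip [ 0.484 -0.13   0.144]
clip [0.491 0.028 0.144]
clip [0.519 0.164 0.147]
(0.3995, -0.31, 0.19, -3.4) xyz [0.278, -0.2026, 0.0194] ang [-0.0, -0.0, 22.2] len 0.345
(0.3995, -0.31, 0.09, -3.4) xyz [0.278, -0.2026, 0.1194] ang [-0.0, -0.0, 22.2] len 0.364
```

{"op": "carry_out", "data": {"motion": [{"xyz": [0.04, -0.03, 0.003], "angular": [0, 0, 3]}, {"xyz": [0.08, -0.058, 0.006], "angular": [0, 0, 7]}, {"xyz": [0.12, -0.087, 0.009], "angular": [0, 0, 11]}, {"xyz": [0.16, -0.116, 0.012], "angular": [0, 0, 15]}, {"xyz": [0.2, -0.145, 0.015], "angular": [0, 0, 19]}, {"xyz": [0.24, -0.175, 0.018], "angular": [0, 0, 22]}, {"xyz": [0.278, -0.203, 0.019], "angular": [0, 0, 22.2]}, {"xyz": [0.278, -0.203, 0.019], "angular": [0, 0, 22.2]}, {"xyz": [0.278, -0.203, 0.019], "angular": [0, 0, 22.2]}], "hand": 1, "grip_force": 40}}

```text
clock: 1.3
position: [0.3999, -0.309, 0.1906]
ee_rot: [1.0, -0.028, 0.0, 0.0]
ft_force: [-0.7, -1.0, 0.4]
grip_width: 0.999
grasp_force: 0.0
```

Run:
```python
from h import *
c=camera("wrist");cv2.imwrite("pics/w1.png",c["img"][:,:,::-1])
print(np.round(c["extrinsics"],3).tolist(),c["fx"],c["k1"])
print(proj(c,(.3995,-.31,.06)),proj(c,(.466,-.4356,.06)))
```

```text
[[-0.056, 0.955, 0.29, 0.474], [-0.998, -0.054, -0.016, -0.313], [0.0, -0.291, 0.957, 0.354], [0.0, 0.0, 0.0, 1.0]] 388.82283312774985 0.015454971763323652
[314.70608406 216.48773438] [483.26675583 117.72824276]
```

View pics/w1.png

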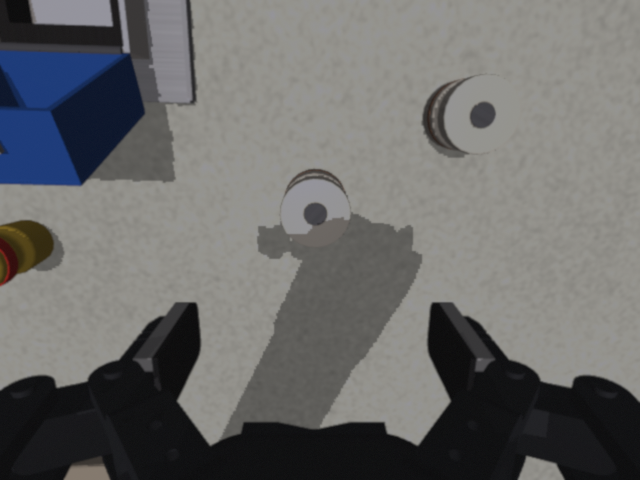

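Run:
```python
from h import *
c=camera("wrist")
print(onz(c,315,214,.06),onz(c,482,115,.06))
B=onz(c,315,214,.06)
to((B[0],B[1],.03,-3.4))
```

```text
[ 0.40062385 -0.31157803  0.06      ] [ 0.46674471 -0.43592808  0.06      ]
(np.float64(0.4006238487507808), np.float64(-0.31157802662792683), 0.03, -3.4) xyz [0.0021, 0.0005, 0.1605] ang [0.0, 0.0, -0.1] len 0.16
```

{"op": "carry_out", "data": {"motion": [{"xyz": [0.001, 0.001, 0.04]}, {"xyz": [0.002, 0.001, 0.08]}, {"xyz": [0.002, 0.001, 0.12]}, {"xyz": [0.002, 0.001, 0.145]}, {"xyz": [0.002, 0.001, 0.16]}, {"xyz": [0.002, 0.001, 0.16]}]}}

```text
validation failed for argument at $.mo...
```

{"op": "carry_out", "data": {"motion": [{"xyz": [0, 0, 0]}, {"xyz": [0, 0, 0]}, {"xyz": [0, 0, 0]}, {"xyz": [0, 0, 0]}, {"xyz": [0, 0, 0]}, {"xyz": [0, 0, 0]}, {"xyz": [0, 0, 0]}, {"xyz": [0, 0, 0]}], "hand": 0.4, "grip_force": 40}}

```text
validation failed for argument at $.mo...
```

{"op": "carry_out", "data": {"motion": [{"xyz": [0.001, 0.001, 0.04], "angular": [0, 0, 0]}, {"xyz": [0.002, 0.001, 0.08], "angular": [0, 0, 0]}, {"xyz": [0.002, 0.001, 0.12], "angular": [0, 0, 0]}, {"xyz": [0.002, 0.001, 0.145], "angular": [0, 0, 0]}, {"xyz": [0.002, 0.001, 0.16], "angular": [0, 0, 0]}, {"xyz": [0.002, 0.001, 0.16], "angular": [0, 0, 0]}]}}

```text
clock: 2.0
position: [0.399, -0.3112, 0.0283]
ee_rot: [1.0, -0.031, -0.002, -0.001]
ft_force: [0.0, -0.4, -0.1]
grip_width: 1.005
grasp_force: 0.0
```

{"op": "carry_out", "data": {"motion": [{"xyz": [0, 0, 0], "angular": [0, 0, 0]}, {"xyz": [0, 0, 0], "angular": [0, 0, 0]}, {"xyz": [0, 0, 0], "angular": [0, 0, 0]}, {"xyz": [0, 0, 0], "angular": [0, 0, 0]}, {"xyz": [0, 0, 0], "angular": [0, 0, 0]}, {"xyz": [0, 0, 0], "angular": [0, 0, 0]}, {"xyz": [0, 0, 0], "angular": [0, 0, 0]}, {"xyz": [0, 0, 0], "angular": [0, 0, 0]}], "hand": 0, "grip_force": 40}}

```text
clock: 2.8
position: [0.4022, -0.3116, 0.0321]
ee_rot: [1.0, -0.029, 0.001, 0.001]
ft_force: [-1.2, 0.6, 5.6]
grip_width: 0.621
grasp_force: 40.8
```

{"op": "carry_out", "data": {"motion": [{"xyz": [0, 0, -0.03], "angular": [0, 0, 0]}, {"xyz": [0, 0, -0.08], "angular": [0, 0, 0]}, {"xyz": [0, 0, -0.13], "angular": [0, 0, 0]}, {"xyz": [0, 0, -0.18], "angular": [0, 0, 0]}, {"xyz": [0, 0, -0.23], "angular": [0, 0, 0]}, {"xyz": [0, 0, -0.24], "angular": [0, 0, 0]}, {"xyz": [0, 0, -0.24], "angular": [0, 0, 0]}]}}

```text
clock: 3.5
position: [0.4019, -0.3113, 0.2726]
ee_rot: [1.0, -0.029, 0.002, 0.001]
ft_force: [0.3, -0.2, -4.2]
grip_width: 0.62
grasp_force: 43.1
```

Run:
```python
from h import *
c=camera("wrist");d=camera("side");cv2.imwrite("pics/w2.png",c["img"][:,:,::-1])
o=get_obs();print(o["position"],o["grip_width"],o["ft_force"])
u,v=proj(d,o["position"]).astype(int);print(u,v)
a=cv2.resize(d["img"][v-60:v+60,u-60:u+60],(480,480));b=cv2.resize(c["img"],(320,240))
im=np.zeros((480,800,3),np.uint8);im[:,:480]=a;im[:240,480:]=b
cv2.imwrite("pics/m2.png",im[:,:,::-1])
to((.585,-.13,.27,-3.4))
```

```text
[ 0.40067032 -0.31041243  0.268936  ] 0.6251620143799695 [-0.24137054 -0.03025663 -3.90298462]
416 143
(0.585, -0.13, 0.27, -3.4) xyz [0.1734, -0.1909, -0.0012] ang [-0.1, 0.1, 0.0] len 0.258
```

View pics/m2.png

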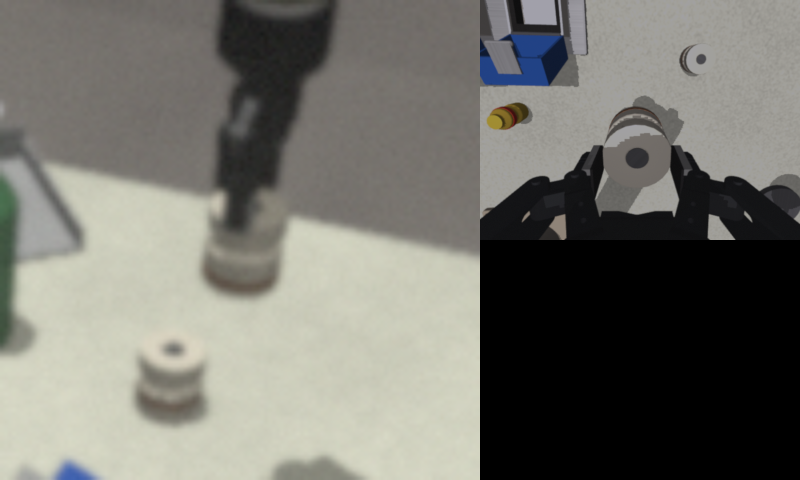

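{"op": "carry_out", "data": {"motion": [{"xyz": [0.02, -0.04, 0], "angular": [0, 0, 0]}, {"xyz": [0.04, -0.08, -0.005], "angular": [0, 0, 0]}, {"xyz": [0.06, -0.12, -0.01], "angular": [0, 0, 0]}, {"xyz": [0.08, -0.16, -0.015], "angular": [0, 0, 0]}, {"xyz": [0.095, -0.19, -0.015], "angular": [0, 0, 0]}, {"xyz": [0.11, -0.22, -0.02], "angular": [0, 0, 0]}, {"xyz": [0.11, -0.22, -0.02], "angular": [0, 0, 0]}, {"xyz": [0.11, -0.22, -0.02], "angular": [0, 0, 0]}]}}

```text
clock: 4.4
position: [0.5234, -0.0969, 0.2882]
ee_rot: [1.0, -0.028, -0.002, -0.0]
ft_force: [-0.7, -0.5, -4.7]
grip_width: 0.618
grasp_force: 43.1
```

Run:
```python
from h import *
c=camera("wrist");cv2.imwrite("pics/w3.png",c["img"][:,:,::-1])
o=get_obs();print(o["position"],o["grip_width"])
for p in [(.585,-.13),(.589,.023),(.6085,.163)]: print(proj(c,(*p,.042)))
```

```text
[ 0.52317016 -0.09806087  0.28848102] 0.6160755199753785
[342.82063809 126.67121705]
[192.32168718 131.31998453]
[ 50.11793201 118.85691104]
```

View pics/w3.png

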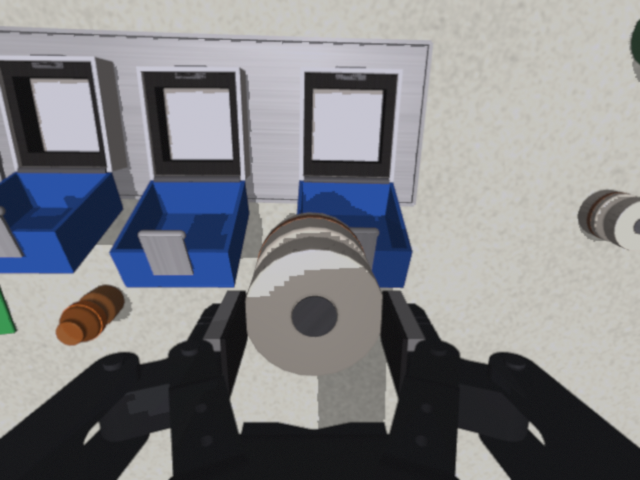

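```bash
python3 - <<'E'
from h import *
c=camera("wrist");im=c["img"]
m=cv2.inRange(cv2.cvtColor(im,cv2.COLOR_RGB2HSV),(110,0,170),(150,40,255))
m=cv2.morphologyEx(m,cv2.MORPH_OPEN,np.ones((5,5)))
n,l,st,ce=cv2.connectedComponentsWithStats(m)
for i in range(1,n):
    if st[i,4]>1500: print("comp",st[i])
E
python3 - <<'E'
from h import *
c=camera("wrist")
r=lambda x:np.round(x,4).tolist()
Q={1:[(312,90),(383,90),(379,161),(312,161)],2:[(165,87),(230,88),(234,160),(170,160)],3:[(33,80),(91,79),(101,152),(42,153)]}
for k,q in Q.items():
    P=[onz(c,u,v,.01)[:2] for u,v in q];print(k,"floor",[r(p) for p in P],r(np.mean(P,0)))
F={1:[(303,72),(404,72),(393,181)],2:[(139,69),(244,68),(246,180),(153,180)],3:[(-3,58),(96,57),(112,170),(20,171)]}
for k,q in F.items(): print(k,"rim",[r(onz(c,u,v,.042)[:2]) for u,v in q])
E
```

```text
comp [    0    36   424   164 22623]
comp [  33   82   64   69 3658]
comp [ 165   91   66   68 4070]
comp [ 312   92   68   68 4358]
1 floor [[0.6233, -0.103], [0.6187, -0.1785], [0.5442, -0.1736], [0.5487, -0.0984]] [0.5837, -0.1384]
2 floor [[0.6353, 0.0526], [0.6304, -0.016], [0.555, -0.0111], [0.5592, 0.0604]] [0.595, 0.0215]
3 floor [[0.6496, 0.1892], [0.6474, 0.1287], [0.5723, 0.1352], [0.5749, 0.2001]] [0.611, 0.1633]
1 rim [[0.6384, -0.0952], [0.6324, -0.1936], [0.5262, -0.1831]]
2 rim [[0.6502, 0.0636], [0.6454, -0.0382], [0.5366, -0.0279], [0.5424, 0.07]]
3 rim [[0.6669, 0.1965], [0.6629, 0.1025], [0.5552, 0.1106], [0.5596, 0.2057]]
```

Run:
```python
from h import *
to((.584,-.139,.288,-3.4),(.584,-.139,.12,-3.4),(.584,-.139,.05,-3.4))
```

```text
(0.584, -0.139, 0.288, -3.4) xyz [0.0631, 0.0365, 0.0011] ang [0.0, 0.1, -0.1] len 0.073
(0.584, -0.139, 0.12, -3.4) xyz [0.0634, 0.0365, 0.1691] ang [0.0, 0.1, -0.1] len 0.184
(0.584, -0.139, 0.05, -3.4) xyz [0.0636, 0.0364, 0.2391] ang [0.0, 0.1, -0.1] len 0.25
```

{"op": "carry_out", "data": {"motion": [{"xyz": [0.03, 0.018, 0], "angular": [0, 0, 0]}, {"xyz": [0.063, 0.036, 0], "angular": [0, 0, 0]}, {"xyz": [0.063, 0.036, 0.02], "angular": [0, 0, 0]}, {"xyz": [0.063, 0.036, 0.06], "angular": [0, 0, 0]}, {"xyz": [0.063, 0.036, 0.1], "angular": [0, 0, 0]}, {"xyz": [0.063, 0.036, 0.14], "angular": [0, 0, 0]}, {"xyz": [0.063, 0.036, 0.17], "angular": [0, 0, 0]}, {"xyz": [0.063, 0.036, 0.17], "angular": [0, 0, 0]}]}}

```text
clock: 5.35
position: [0.5812, -0.138, 0.1155]
ee_rot: [1.0, -0.03, -0.004, -0.001]
ft_force: [-0.3, 0.6, -3.1]
grip_width: 0.618
grasp_force: 43.4
```

Run:
```python
from h import *
c=camera("wrist")
o=get_obs();print(o["position"],o["grip_width"],o["ft_force"])
im=c["img"].copy()
cv2.imwrite("pics/w4.png",im[:,:,::-1])
to((.584,-.139,.05,-3.4))
```

```text
[ 0.58307559 -0.13807597  0.11876181] 0.6157141026080889 [ 0.40518559  0.45249162 -2.38391096]
(0.584, -0.139, 0.05, -3.4) xyz [0.0013, 0.0009, 0.0688] ang [-0.0, 0.2, -0.0] len 0.069
```

View pics/w4.png

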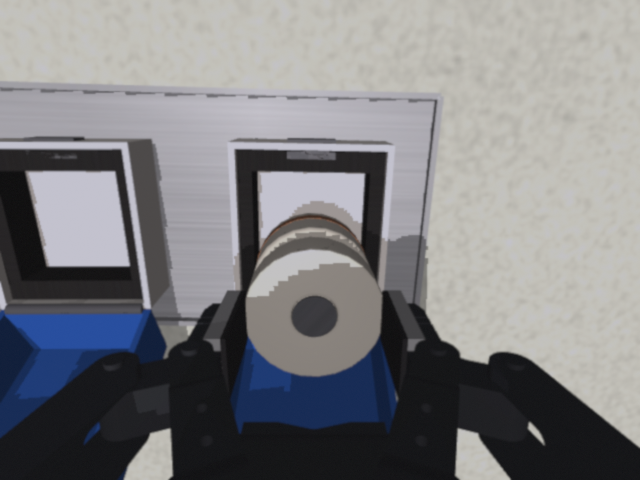

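{"op": "carry_out", "data": {"motion": [{"xyz": [0.001, 0.001, 0.03], "angular": [0, 0, 0]}, {"xyz": [0.001, 0.001, 0.055], "angular": [0, 0, 0]}, {"xyz": [0.001, 0.001, 0.068], "angular": [0, 0, 0]}, {"xyz": [0.001, 0.001, 0.072], "angular": [0, 0, 0]}, {"xyz": [0.001, 0.001, 0.075], "angular": [0, 0, 0]}, {"xyz": [0.001, 0.001, 0.077], "angular": [0, 0, 0]}, {"xyz": [0.001, 0.001, 0.077], "angular": [0, 0, 0]}]}}

```text
clock: 6.1
position: [0.5863, -0.1384, 0.0443]
ee_rot: [1.0, -0.029, 0.001, 0.0]
ft_force: [-1.0, -0.1, -2.4]
grip_width: 0.618
grasp_force: 43.6
```

{"op": "carry_out", "data": {"motion": [{"xyz": [0, 0, 0.001], "angular": [0, 0, 0]}, {"xyz": [0, 0, 0.002], "angular": [0, 0, 0]}, {"xyz": [0, 0, 0.003], "angular": [0, 0, 0]}, {"xyz": [0, 0, 0.003], "angular": [0, 0, 0]}]}}

```text
clock: 6.5
position: [0.5869, -0.1382, 0.0422]
ee_rot: [1.0, -0.029, 0.001, 0.0]
ft_force: [-2.7, 0.9, 8.4]
grip_width: 0.621
grasp_force: 40.2
```

{"op": "carry_out", "data": {"motion": [{"xyz": [0, 0, 0], "angular": [0, 0, 0]}, {"xyz": [0, 0, 0], "angular": [0, 0, 0]}, {"xyz": [0, 0, 0], "angular": [0, 0, 0]}, {"xyz": [0, 0, 0], "angular": [0, 0, 0]}, {"xyz": [0, 0, -0.01], "angular": [0, 0, 0]}, {"xyz": [0, 0, -0.04], "angular": [0, 0, 0]}, {"xyz": [0, 0, -0.08], "angular": [0, 0, 0]}, {"xyz": [0, 0, -0.12], "angular": [0, 0, 0]}, {"xyz": [0, 0, -0.17], "angular": [0, 0, 0]}, {"xyz": [0, 0, -0.2], "angular": [0, 0, 0]}, {"xyz": [0, 0, -0.2], "angular": [0, 0, 0]}], "hand": 0.8}}

```text
clock: 7.6
position: [0.5879, -0.1383, 0.2465]
ee_rot: [1.0, -0.029, 0.004, 0.001]
ft_force: [-0.5, 0.2, -0.8]
grip_width: 0.797
grasp_force: 0.0
```

Run:
```python
from h import *
c=camera("wrist");cv2.imwrite("pics/w5.png",c["img"][:,:,::-1])
print(get_obs()["position"],proj(c,(.584,-.139,.07)),proj(c,(.584,-.139,.01)))
to((.4667,-.4359,.26,-3.4),(.4667,-.4359,.19,-3.4))
```

```text
[ 0.58684018 -0.13824443  0.24344032] [314.28897514 209.28224854] [314.10596714 196.59828148]
(0.4667, -0.4359, 0.26, -3.4) xyz [-0.1024, 0.3042, -0.0167] ang [0.1, -0.3, 0.0] len 0.321
(0.4667, -0.4359, 0.19, -3.4) xyz [-0.1028, 0.3041, 0.0533] ang [0.1, -0.3, 0.0] len 0.325
```

View pics/w5.png

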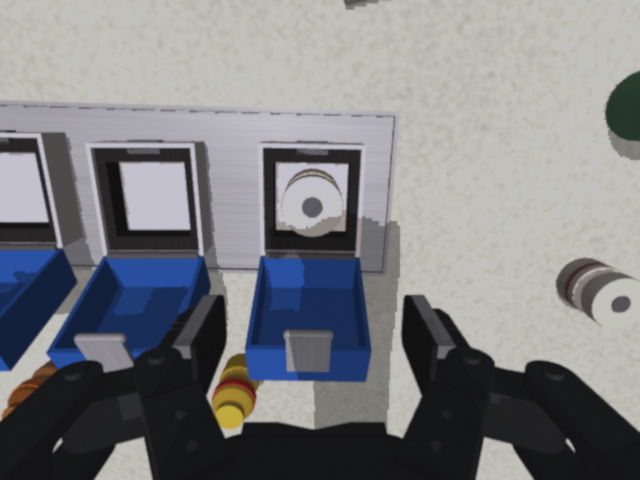

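{"op": "carry_out", "data": {"motion": [{"xyz": [-0.012, 0.036, -0.01], "angular": [0, 0, 0]}, {"xyz": [-0.026, 0.076, -0.015], "angular": [0, 0, 0]}, {"xyz": [-0.04, 0.116, -0.015], "angular": [0, 0, 0]}, {"xyz": [-0.053, 0.156, -0.015], "angular": [0, 0, 0]}, {"xyz": [-0.066, 0.196, 0], "angular": [0, 0, 0]}, {"xyz": [-0.08, 0.236, 0.02], "angular": [0, 0, 0]}, {"xyz": [-0.092, 0.274, 0.04], "angular": [0, 0, 0]}, {"xyz": [-0.103, 0.304, 0.053], "angular": [0.1, -0.3, 0]}, {"xyz": [-0.103, 0.304, 0.053], "angular": [0.1, -0.3, 0]}, {"xyz": [-0.103, 0.304, 0.053], "angular": [0.1, -0.3, 0]}, {"xyz": [-0.103, 0.304, 0.053], "angular": [0.1, -0.3, 0]}], "hand": 1}}

```text
clock: 8.75
position: [0.466, -0.4343, 0.1874]
ee_rot: [1.0, -0.028, -0.002, -0.001]
ft_force: [-0.3, -0.0, 0.7]
grip_width: 1.001
grasp_force: 0.0
```

```bash
cat >> h.py <<'E'
def hole(c,p):
    """centre of the dark hole of an insulator whose top is near p"""
    u,v=proj(c,p).astype(int);g=cv2.cvtColor(c["img"],cv2.COLOR_RGB2GRAY)
    x0,y0=u-45,v-45;w=g[y0:v+45,x0:u+45]
    m=cv2.inRange(w,0,85);n,l,st,ce=cv2.connectedComponentsWithStats(m)
    for i in range(1,n):
        if 60<st[i,4]<1500 and abs(st[i,2]-st[i,3])<6: print("hole",ce[i]+[x0,y0],st[i,2:5],onz(c,*(ce[i]+[x0,y0]),p[2]));
E
python3 - <<'E'
from h import *
c=camera("wrist");print(get_obs()["position"],proj(c,(.4667,-.4359,.06)))
hole(c,(.4667,-.4359,.06))
to((.4667,-.4359,.03,-3.4))
E
```

```text
[ 0.46615042 -0.43429895  0.18771293] [315.91436589 215.25835995]
hole [315.00243309 213.51824818] [ 23  23 411] [ 0.4681184  -0.43527532  0.06      ]
(0.4667, -0.4359, 0.03, -3.4) xyz [0.0014, 0.0019, 0.1577] ang [-0.1, 0.3, 0.2] len 0.158
```

{"op": "carry_out", "data": {"motion": [{"xyz": [0.002, 0.001, 0.04], "angular": [0, 0, 0]}, {"xyz": [0.002, 0.001, 0.08], "angular": [0, 0, 0]}, {"xyz": [0.002, 0.001, 0.12], "angular": [0, 0.2, 0]}, {"xyz": [0.002, 0.001, 0.145], "angular": [0, 0.2, 0]}, {"xyz": [0.002, 0.001, 0.156], "angular": [0, 0.2, 0]}, {"xyz": [0.002, 0.001, 0.156], "angular": [0, 0.2, 0]}]}}

```text
clock: 9.4
position: [0.4664, -0.4353, 0.0307]
ee_rot: [1.0, -0.029, -0.001, -0.002]
ft_force: [-0.2, -0.3, 1.4]
grip_width: 1.003
grasp_force: 0.0
```

{"op": "carry_out", "data": {"motion": [{"xyz": [0, 0, 0], "angular": [0, 0, 0]}, {"xyz": [0, 0, 0], "angular": [0, 0, 0]}, {"xyz": [0, 0, 0], "angular": [0, 0, 0]}, {"xyz": [0, 0, 0], "angular": [0, 0, 0]}, {"xyz": [0, 0, 0], "angular": [0, 0, 0]}, {"xyz": [0, 0, 0], "angular": [0, 0, 0]}, {"xyz": [0, 0, 0], "angular": [0, 0, 0]}, {"xyz": [0, 0, 0], "angular": [0, 0, 0]}], "hand": 0, "grip_force": 45}}

```text
clock: 10.2
position: [0.4706, -0.4413, 0.0396]
ee_rot: [1.0, -0.03, 0.004, 0.004]
ft_force: [-2.4, -2.4, 34.3]
grip_width: 0.319
grasp_force: 46.6
```

{"op": "carry_out", "data": {"motion": [{"xyz": [0, 0, -0.03], "angular": [0, 0, 0]}, {"xyz": [0, 0, -0.08], "angular": [0, 0, 0]}, {"xyz": [0, 0, -0.13], "angular": [0, 0, 0]}, {"xyz": [0, 0, -0.18], "angular": [0, 0, 0]}, {"xyz": [0, 0, -0.23], "angular": [0, 0, 0]}, {"xyz": [0, 0, -0.255], "angular": [0, 0, 0]}, {"xyz": [0, 0, -0.255], "angular": [0, 0, 0]}]}}

```text
clock: 10.9
position: [0.4682, -0.4379, 0.2929]
ee_rot: [1.0, -0.029, 0.003, 0.002]
ft_force: [-0.3, -0.1, -0.8]
grip_width: -0.0
grasp_force: 0.0
```

Run:
```python
from h import *
o=get_obs();print(o["position"],o["grip_width"],o["ft_force"])
to((.53,-.1,.285,-3.4),(.595,.018,.285,-3.4),(.595,.018,.12,-3.4))
```

```text
[ 0.46821803 -0.43788594  0.29287583] -0.000490254436740273 [-0.28837066 -0.07906525 -0.78679946]
(0.53, -0.1, 0.285, -3.4) xyz [0.0418, -0.341, 0.0067] ang [0.2, -0.3, 0.0] len 0.344
(0.595, 0.018, 0.285, -3.4) xyz [0.0998, -0.4626, 0.0065] ang [0.2, -0.3, 0.0] len 0.473
(0.595, 0.018, 0.12, -3.4) xyz [0.0988, -0.4633, 0.1715] ang [0.2, -0.3, 0.0] len 0.504
```

Run:
```python
from h import *
c=camera("wrist");cv2.imwrite("pics/w6.png",c["img"][:,:,::-1])
hole(c,(.4667,-.4359,.06))
to((.4667,-.4359,.19,-3.4))
```

```text
hole [309.88613861 193.08910891] [ 17  15 202] [ 0.46824868 -0.43509458  0.06      ]
(0.4667, -0.4359, 0.19, -3.4) xyz [-0.0012, -0.0017, 0.0997] ang [0.1, -0.1, 0.0] len 0.1
```

View pics/w6.png

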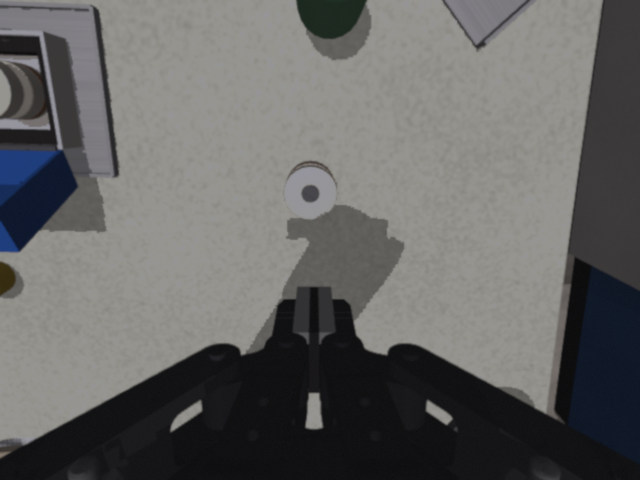

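{"op": "carry_out", "data": {"motion": [{"xyz": [0, 0, 0.04], "angular": [0, 0, 0]}, {"xyz": [0, -0.003, 0.08], "angular": [0, 0, 0]}, {"xyz": [0, -0.003, 0.12], "angular": [0, 0, 0]}, {"xyz": [0, -0.003, 0.15], "angular": [0, 0, 0]}, {"xyz": [0, -0.003, 0.15], "angular": [0, 0, 0]}, {"xyz": [0, -0.003, 0.19], "angular": [0, 0, 0]}, {"xyz": [0, -0.003, 0.23], "angular": [0, 0, 0]}, {"xyz": [0, -0.003, 0.255], "angular": [0, 0, 0]}, {"xyz": [0, -0.003, 0.27], "angular": [0, 0, 0]}, {"xyz": [0, -0.003, 0.27], "angular": [0, 0, 0]}, {"xyz": [0, -0.003, 0.27], "angular": [0, 0, 0]}], "hand": 1}}

```text
clock: 12.05
position: [0.4673, -0.4342, 0.0182]
ee_rot: [1.0, -0.029, -0.0, -0.0]
ft_force: [-0.2, -0.6, 0.4]
grip_width: 0.996
grasp_force: 0.0
```

{"op": "carry_out", "data": {"motion": [{"xyz": [0, 0, -0.003], "angular": [0, 0, 0]}, {"xyz": [0, 0, -0.004], "angular": [0, 0, 0]}, {"xyz": [0, 0, -0.004], "angular": [0, 0, 0]}, {"xyz": [0, 0, -0.004], "angular": [0, 0, 0]}, {"xyz": [0, 0, -0.004], "angular": [0, 0, 0]}, {"xyz": [0, 0, -0.004], "angular": [0, 0, 0]}, {"xyz": [0, 0, -0.004], "angular": [0, 0, 0]}, {"xyz": [0, 0, -0.004], "angular": [0, 0, 0]}, {"xyz": [0, 0, -0.004], "angular": [0, 0, 0]}], "hand": 0, "grip_force": 40}}

```text
clock: 12.95
position: [0.4674, -0.4345, 0.0228]
ee_rot: [1.0, -0.029, 0.0, 0.0]
ft_force: [-1.4, 0.4, 9.5]
grip_width: 0.638
grasp_force: 40.3
```

{"op": "carry_out", "data": {"motion": [{"xyz": [0, 0, -0.03], "angular": [0, 0, 0]}, {"xyz": [0, 0, -0.08], "angular": [0, 0, 0]}, {"xyz": [0, 0, -0.13], "angular": [0, 0, 0]}, {"xyz": [0, 0, -0.18], "angular": [0, 0, 0]}, {"xyz": [0, 0, -0.23], "angular": [0, 0, 0]}, {"xyz": [0, 0, -0.265], "angular": [0, 0, 0]}, {"xyz": [0, 0, -0.265], "angular": [0, 0, 0]}, {"xyz": [0, 0, -0.265], "angular": [0, 0, 0]}]}}

```text
clock: 13.75
position: [0.4669, -0.434, 0.286]
ee_rot: [1.0, -0.029, -0.0, -0.0]
ft_force: [-1.1, 0.3, -2.7]
grip_width: 0.634
grasp_force: 44.1
```

Run:
```python
from h import *
o=get_obs();print(o["position"],o["grip_width"],o["ft_force"])
to((.595,.018,.285,-3.4))
```

```text
[ 0.46692968 -0.43399755  0.28604442] 0.6342364997744642 [-1.06123919  0.26309733 -2.72358806]
(0.595, 0.018, 0.285, -3.4) xyz [0.1014, -0.4587, 0.0013] ang [-0.0, 0.0, 0.0] len 0.47
```

{"op": "carry_out", "data": {"motion": [{"xyz": [0.009, -0.04, 0], "angular": [0, 0, 0]}, {"xyz": [0.018, -0.08, 0], "angular": [0, 0, 0]}, {"xyz": [0.027, -0.12, 0], "angular": [0, 0, 0]}, {"xyz": [0.036, -0.16, 0], "angular": [0, 0, 0]}, {"xyz": [0.045, -0.2, 0], "angular": [0, 0, 0]}, {"xyz": [0.054, -0.24, 0], "angular": [0, 0, 0]}, {"xyz": [0.063, -0.28, 0], "angular": [0, 0, 0]}, {"xyz": [0.072, -0.32, 0], "angular": [0, 0, 0]}, {"xyz": [0.081, -0.36, 0], "angular": [0, 0, 0]}, {"xyz": [0.09, -0.4, 0], "angular": [0, 0, 0]}, {"xyz": [0.097, -0.44, 0], "angular": [0, 0, 0]}, {"xyz": [0.101, -0.459, 0], "angular": [0, 0, 0]}]}}

```text
clock: 14.95
position: [0.5938, 0.023, 0.2841]
ee_rot: [1.0, -0.027, -0.002, -0.002]
ft_force: [-0.5, -0.7, -2.2]
grip_width: 0.636
grasp_force: 44.0
```

Run:
```python
from h import *
c=camera("wrist");o=get_obs();print(o["position"],o["grip_width"],o["ft_force"])
im=c["img"];cv2.imwrite("pics/w7.png",im[:,:,::-1])
m=cv2.inRange(cv2.cvtColor(im,cv2.COLOR_RGB2HSV),(110,0,170),(150,40,255))
m=cv2.morphologyEx(m,cv2.MORPH_OPEN,np.ones((5,5)))
n,l,st,ce=cv2.connectedComponentsWithStats(m)
for i in range(1,n):
    if st[i,4]>800:
        x,y,w,h=st[i,:4];print(st[i],[np.round(onz(c,u,v,.01)[:2],3).tolist() for u,v in ((x,y),(x+w,y))])
to((.595,.018,.12,-3.4))
```

```text
[0.59393022 0.02518616 0.28395479] 0.6324968662085729 [-1.31041456  2.49703918 -1.21083521]
[  107    95   431   156 23773] [[0.699, 0.237], [0.675, -0.217]]
[ 158  143   63   64 3701] [[0.648, 0.192], [0.644, 0.123]]
[ 284  152   65   62 3075] [[0.631, 0.055], [0.627, -0.017]]
(0.595, 0.018, 0.12, -3.4) xyz [0.0022, 0.0078, 0.1639] ang [-0.2, 0.3, 0.5] len 0.164
```

{"op": "carry_out", "data": {"motion": [{"xyz": [0.001, 0.005, 0], "angular": [0, 0, 0]}, {"xyz": [0.002, 0.005, 0.03], "angular": [0, 0.2, 0]}, {"xyz": [0.002, 0.005, 0.07], "angular": [0, 0.3, 0.3]}, {"xyz": [0.002, 0.005, 0.11], "angular": [0, 0.3, 0.3]}, {"xyz": [0.002, 0.005, 0.15], "angular": [0, 0.3, 0.3]}, {"xyz": [0.002, 0.005, 0.19], "angular": [0, 0.3, 0.3]}, {"xyz": [0.002, 0.005, 0.215], "angular": [0, 0.3, 0.3]}, {"xyz": [0.002, 0.005, 0.23], "angular": [0, 0.3, 0.3]}, {"xyz": [0.002, 0.005, 0.236], "angular": [0, 0.3, 0.3]}, {"xyz": [0.002, 0.005, 0.236], "angular": [0, 0.3, 0.3]}]}}

```text
clock: 16.0
position: [0.5984, 0.0148, 0.0533]
ee_rot: [0.999, -0.032, 0.005, -0.002]
ft_force: [-3.3, 5.5, 21.7]
grip_width: 0.633
grasp_force: 55.0
```

{"op": "carry_out", "data": {"motion": [{"xyz": [0, 0, 0.002], "angular": [0, 0, 0]}, {"xyz": [0, 0, 0.004], "angular": [0, 0, 0]}, {"xyz": [0, 0, 0.006], "angular": [0, 0, 0]}, {"xyz": [0, 0, 0.006], "angular": [0, 0, 0]}]}}

```text
clock: 16.4
position: [0.6016, 0.016, 0.0508]
ee_rot: [0.999, -0.031, 0.008, -0.002]
ft_force: [-1.1, 8.9, 38.8]
grip_width: 0.636
grasp_force: 60.1
```

{"op": "carry_out", "data": {"motion": [{"xyz": [0, 0, -0.01], "angular": [0, 0, 0]}, {"xyz": [0, 0, -0.03], "angular": [0, 0, 0]}, {"xyz": [0, 0, -0.05], "angular": [0, 0, 0]}, {"xyz": [0, 0, -0.055], "angular": [0, 0, 0]}, {"xyz": [0, 0, -0.055], "angular": [0, 0, 0]}]}}

```text
clock: 16.9
position: [0.5959, 0.0125, 0.0992]
ee_rot: [0.999, -0.033, 0.002, -0.001]
ft_force: [-0.1, -1.0, -1.9]
grip_width: 0.634
grasp_force: 56.0
```

Run:
```python
from h import *
c=camera("wrist");s=camera("scene");o=get_obs();print(o["position"],o["ee_rot"],o["grip_width"],o["ft_force"])
im=np.zeros((480,800,3),np.uint8);im[:360,:480]=cv2.resize(c["img"],(480,360))
u,v=proj(s,o["position"]).astype(int)
im[:320,480:]=cv2.resize(s["img"][v-50:v+50,u-50:u+50],(320,320),interpolation=cv2.INTER_CUBIC)
cv2.imwrite("pics/m8.png",im[:,:,::-1])
```

```text
[0.59503599 0.01287484 0.09779227] [ 9.99478609e-01 -3.22672145e-02  9.90508401e-04 -5.96080683e-04] 0.635593470300884 [ 0.05346869  0.0934369  -2.47504792]
```

View pics/m8.png

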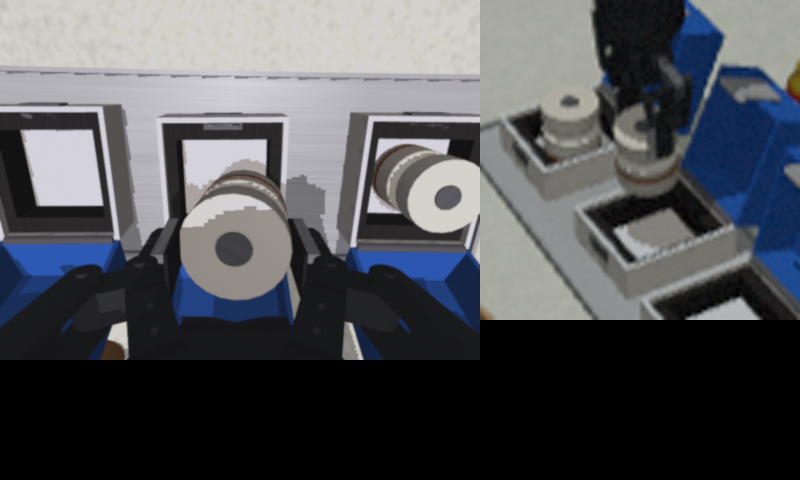

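Run:
```python
from h import *
c=camera("wrist");print(get_obs()["position"])
for a in [(183,142),(267,140)]: print(onz(c,a[0]/.75,a[1]/.75,.01))
for a in [(159,118),(288,116)]: print(onz(c,a[0]/.75,a[1]/.75,.042))
print("ins top",onz(c,234/.75,249/.75,.13))
```

```text
[0.59490979 0.01306942 0.09765001]
[0.62686672 0.05638222 0.01      ]
[ 0.62392534 -0.01664228  0.01      ]
[0.65121527 0.06584077 0.042     ]
[ 0.64653463 -0.02961339  0.042     ]
ins top [0.59058174 0.01364594 0.13      ]
```

{"op": "carry_out", "data": {"motion": [{"xyz": [-0.001, -0.004, 0], "angular": [0, 0, 0]}, {"xyz": [-0.002, -0.008, 0], "angular": [0, 0, 0]}, {"xyz": [-0.002, -0.008, 0], "angular": [0, 0, 0]}, {"xyz": [-0.002, -0.008, 0.015], "angular": [0, 0, 0]}, {"xyz": [-0.002, -0.008, 0.03], "angular": [0, 0, 0]}, {"xyz": [-0.002, -0.008, 0.042], "angular": [0, 0, 0]}, {"xyz": [-0.002, -0.008, 0.05], "angular": [0, 0, 0]}, {"xyz": [-0.002, -0.008, 0.053], "angular": [0, 0, 0]}, {"xyz": [-0.002, -0.008, 0.053], "angular": [0, 0, 0]}]}}

```text
clock: 17.95
position: [0.5942, 0.0218, 0.0455]
ee_rot: [0.999, -0.032, 0.001, -0.001]
ft_force: [-0.4, 0.0, -1.6]
grip_width: 0.635
grasp_force: 56.0
```

Free passage; lower further.

{"op": "carry_out", "data": {"motion": [{"xyz": [0, 0, 0.003], "angular": [0, 0, 0]}, {"xyz": [0, 0, 0.005], "angular": [0, 0, 0]}, {"xyz": [0, 0, 0.007], "angular": [0, 0, 0]}, {"xyz": [0, 0, 0.007], "angular": [0, 0, 0]}]}}

```text
clock: 18.35
position: [0.5944, 0.0217, 0.0389]
ee_rot: [0.999, -0.032, 0.002, -0.001]
ft_force: [0.3, 0.6, -2.1]
grip_width: 0.637
grasp_force: 56.0
```

{"op": "carry_out", "data": {"motion": [{"xyz": [0, 0, 0.002], "angular": [0, 0, 0]}, {"xyz": [0, 0, 0.003], "angular": [0, 0, 0]}, {"xyz": [0, 0, 0.004], "angular": [0, 0, 0]}, {"xyz": [0, 0, 0.004], "angular": [0, 0, 0]}]}}

```text
clock: 18.75
position: [0.5943, 0.0217, 0.0348]
ee_rot: [0.999, -0.032, 0.002, -0.001]
ft_force: [0.2, 0.6, -1.6]
grip_width: 0.631
grasp_force: 56.0
```

{"op": "carry_out", "data": {"motion": [{"xyz": [0, 0, 0.001], "angular": [0, 0, 0]}, {"xyz": [0, 0, 0.002], "angular": [0, 0, 0]}, {"xyz": [0, 0, 0.002], "angular": [0, 0, 0]}]}}

```text
clock: 19.05
position: [0.5944, 0.0218, 0.0329]
ee_rot: [0.999, -0.032, 0.002, -0.001]
ft_force: [0.6, 0.7, -1.8]
grip_width: 0.631
grasp_force: 56.0
```

{"op": "carry_out", "data": {"motion": [{"xyz": [0, 0, 0], "angular": [0, 0, 0]}, {"xyz": [0, 0, 0], "angular": [0, 0, 0]}, {"xyz": [0, 0, 0], "angular": [0, 0, 0]}, {"xyz": [0, 0, 0], "angular": [0, 0, 0]}, {"xyz": [0, 0, -0.01], "angular": [0, 0, 0]}, {"xyz": [0, 0, -0.04], "angular": [0, 0, 0]}, {"xyz": [0, 0, -0.08], "angular": [0, 0, 0]}, {"xyz": [0, 0, -0.12], "angular": [0, 0, 0]}, {"xyz": [0, 0, -0.17], "angular": [0, 0, 0]}, {"xyz": [0, 0, -0.2], "angular": [0, 0, 0]}, {"xyz": [0, 0, -0.22], "angular": [0, 0, 0]}, {"xyz": [0, 0, -0.22], "angular": [0, 0, 0]}], "hand": 0.8}}

```text
clock: 20.25
position: [0.595, 0.0219, 0.2573]
ee_rot: [0.999, -0.032, 0.005, -0.001]
ft_force: [1.0, -0.4, -0.8]
grip_width: 0.803
grasp_force: 0.0
```

Run:
```python
from h import *
c=camera("wrist");o=get_obs();print(o["position"])
for p in ((.583,-.139,.07),(.594,.0217,.07)): print(proj(c,p));hole(c,p)
s=camera("scene");d=camera("side")
im=np.zeros((480,800,3),np.uint8);im[:360,:480]=cv2.resize(c["img"],(480,360))
im[:320,480:]=cv2.resize(s["img"][190:350,245:405],(320,320),interpolation=cv2.INTER_CUBIC)
cv2.imwrite("pics/m9.png",im[:,:,::-1])
```

```text
[0.59425679 0.02173583 0.25494217]
[489.74745772 204.59493272]
[314.27639929 203.81533546]
```

View pics/m9.png

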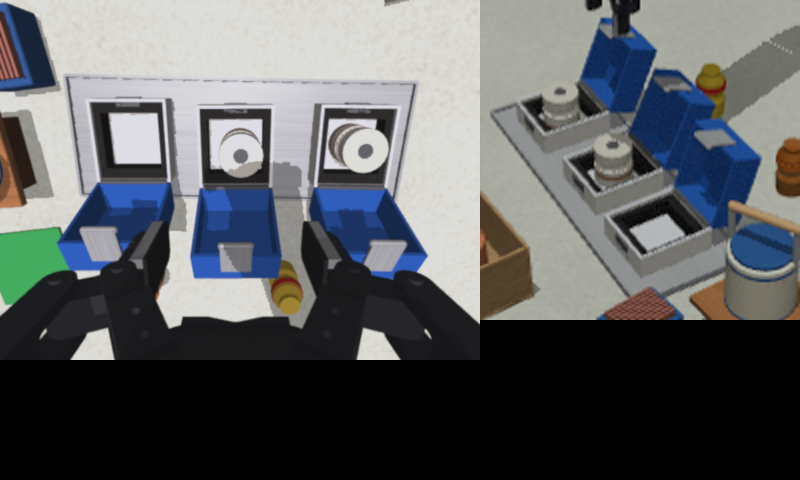

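{"op": "carry_out", "data": {"motion": [{"xyz": [-0.04, 0, 0], "angular": [0, 0, 0]}, {"xyz": [-0.08, 0, 0], "angular": [0, 0, 0]}, {"xyz": [-0.12, 0, 0], "angular": [0, 0, 0]}, {"xyz": [-0.16, 0, 0], "angular": [0, 0, 0]}, {"xyz": [-0.186, 0, 0], "angular": [0, 0, 0]}, {"xyz": [-0.186, 0, 0.03], "angular": [0, 0, 0]}, {"xyz": [-0.186, 0, 0.07], "angular": [0, 0, 0]}, {"xyz": [-0.186, 0, 0.11], "angular": [0, 0, 0]}, {"xyz": [-0.186, 0, 0.15], "angular": [0, 0, 0]}, {"xyz": [-0.186, 0, 0.163], "angular": [0, 0, 0]}, {"xyz": [-0.186, 0, 0.163], "angular": [0, 0, 0]}, {"xyz": [-0.186, 0, 0.163], "angular": [0, 0, 0]}], "hand": 0}}

```text
clock: 21.6
position: [0.4084, 0.0336, 0.0894]
ee_rot: [0.999, -0.032, 0.001, -0.001]
ft_force: [-0.1, 0.8, -0.2]
grip_width: 0.002
grasp_force: 0.0
```

```bash
cat >> h.py <<'E'
PATH=[(-105,50),(-80,62),(-50,75),(-21.6,94),(7.2,96.4),(35.4,90),(66.8,78.2),(86,64.4),(96.5,52.9),(101,46),(101,42)]
def cover(cx,cy):
    a=np.deg2rad(-3.5);X=np.array([np.cos(a),np.sin(a)])
    to(*[(*(np.array([cx,cy])+X*(e-66)/1e3+X*-.0),.042+z/1e3,-3.5) for e,z in PATH])
E
python3 - <<'E'
from h import *
o=get_obs();print(o["position"],o["ee_rot"],o["grip_width"])
cover(.593,.0213)
E
```

```text
[0.40841438 0.03360432 0.08941188] [ 9.99489133e-01 -3.19180740e-02  1.35581554e-03 -9.33411019e-04] 0.0017478508450694083
(np.float64(0.4223189494698607), np.float64(0.031739300260460526), 0.092, -3.5) xyz [0.014, 0.001, -0.0026] ang [-0.1, -0.2, -0.2] len 0.014
(np.float64(0.4472723194304074), np.float64(0.0302130867720891), 0.10400000000000001, -3.5) xyz [0.039, 0.0009, -0.0145] ang [-0.1, -0.2, -0.2] len 0.042
(np.float64(0.4772163633830634), np.float64(0.028381630586043396), 0.11699999999999999, -3.5) xyz [0.0691, 0.0008, -0.0274] ang [-0.1, -0.2, -0.2] len 0.074
(np.float64(0.5055633916582445), np.float64(0.02664785206325346), 0.136, -3.5) xyz [0.0975, 0.0007, -0.0463] ang [-0.1, -0.2, -0.2] len 0.108
(np.float64(0.5343096738527942), np.float64(0.024889654124649583), 0.1384, -3.5) xyz [0.1263, 0.0006, -0.0487] ang [-0.1, -0.2, -0.2] len 0.135
(np.float64(0.5624570751682908), np.float64(0.02316808530976662), 0.132, -3.5) xyz [0.1545, 0.0005, -0.0422] ang [-0.1, -0.2, -0.2] len 0.16
(np.float64(0.5937985078387374), np.float64(0.021251161168372112), 0.1202, -3.5) xyz [0.1859, 0.0004, -0.0303] ang [-0.1, -0.2, -0.2] len 0.188
(np.float64(0.6129626959684373), np.float64(0.02007902920930286), 0.1064, -3.5) xyz [0.205, 0.0004, -0.0164] ang [-0.1, -0.2, -0.2] len 0.206
(np.float64(0.6234431113518669), np.float64(0.019438019544186867), 0.0949, -3.5) xyz [0.2155, 0.0004, -0.0049] ang [-0.1, -0.2, -0.2] len 0.216
(np.float64(0.6279347179447653), np.float64(0.019163301116280007), 0.088, -3.5) xyz [0.22, 0.0004, 0.002] ang [-0.1, -0.2, -0.2] len 0.22
(np.float64(0.6279347179447653), np.float64(0.019163301116280007), 0.084, -3.5) xyz [0.22, 0.0004, 0.006] ang [-0.1, -0.2, -0.2] len 0.22
```

{"op": "carry_out", "data": {"motion": [{"xyz": [0.014, 0.001, -0.003], "angular": [0, 0, 0]}, {"xyz": [0.027, 0.001, -0.009], "angular": [0, 0, 0]}, {"xyz": [0.039, 0.001, -0.014], "angular": [0, 0, 0]}, {"xyz": [0.054, 0.001, -0.021], "angular": [0, 0, 0]}, {"xyz": [0.069, 0.001, -0.027], "angular": [0, 0, 0]}, {"xyz": [0.083, 0.001, -0.037], "angular": [0, 0, 0]}, {"xyz": [0.098, 0.001, -0.046], "angular": [0, 0, 0]}, {"xyz": [0.112, 0.001, -0.048], "angular": [0, 0, 0]}, {"xyz": [0.126, 0.001, -0.049], "angular": [0, 0, 0]}, {"xyz": [0.14, 0.001, -0.046], "angular": [0, 0, 0]}, {"xyz": [0.155, 0.001, -0.042], "angular": [0, 0, 0]}, {"xyz": [0.17, 0.001, -0.036], "angular": [0, 0, 0]}]}}

```text
clock: 22.8
position: [0.5796, 0.0213, 0.1275]
ee_rot: [0.999, -0.032, 0.003, -0.001]
ft_force: [-0.7, 0.3, 0.5]
grip_width: -0.0
grasp_force: 0.0
```

Run:
```python
from h import *
o=get_obs();print(o["position"],o["ee_rot"],o["ft_force"])
cover(.593,.0213)
```

```text
[0.57957133 0.02130607 0.1275416 ] [ 9.99475065e-01 -3.22517822e-02  2.99586753e-03 -6.64536900e-04] [-0.7245668   0.26193001  0.50463748]
(np.float64(0.4223189494698607), np.float64(0.031739300260460526), 0.092, -3.5) xyz [-0.1578, -0.0002, 0.0346] ang [-0.1, -0.3, -0.2] len 0.162
(np.float64(0.4472723194304074), np.float64(0.0302130867720891), 0.10400000000000001, -3.5) xyz [-0.1327, -0.0003, 0.0228] ang [-0.1, -0.3, -0.2] len 0.135
(np.float64(0.4772163633830634), np.float64(0.028381630586043396), 0.11699999999999999, -3.5) xyz [-0.1027, -0.0004, 0.0099] ang [-0.1, -0.3, -0.2] len 0.103
(np.float64(0.5055633916582445), np.float64(0.02664785206325346), 0.136, -3.5) xyz [-0.0741, -0.0006, -0.0089] ang [-0.1, -0.3, -0.2] len 0.075
(np.float64(0.5343096738527942), np.float64(0.024889654124649583), 0.1384, -3.5) xyz [-0.0453, -0.0007, -0.0111] ang [-0.1, -0.3, -0.2] len 0.047
(np.float64(0.5624570751682908), np.float64(0.02316808530976662), 0.132, -3.5) xyz [-0.0172, -0.0008, -0.0046] ang [-0.1, -0.3, -0.2] len 0.018
(np.float64(0.5937985078387374), np.float64(0.021251161168372112), 0.1202, -3.5) xyz [0.0142, -0.0009, 0.0074] ang [-0.1, -0.3, -0.2] len 0.016
(np.float64(0.6129626959684373), np.float64(0.02007902920930286), 0.1064, -3.5) xyz [0.0333, -0.0009, 0.0213] ang [-0.1, -0.3, -0.2] len 0.04
(np.float64(0.6234431113518669), np.float64(0.019438019544186867), 0.0949, -3.5) xyz [0.0437, -0.0009, 0.0329] ang [-0.1, -0.3, -0.2] len 0.055
(np.float64(0.6279347179447653), np.float64(0.019163301116280007), 0.088, -3.5) xyz [0.0482, -0.0009, 0.0398] ang [-0.1, -0.3, -0.2] len 0.063
(np.float64(0.6279347179447653), np.float64(0.019163301116280007), 0.084, -3.5) xyz [0.0481, -0.0009, 0.0438] ang [-0.1, -0.3, -0.2] len 0.065
```

{"op": "carry_out", "data": {"motion": [{"xyz": [0.014, 0, 0.007], "angular": [0, 0, 0]}, {"xyz": [0.024, 0, 0.014], "angular": [0, 0, 0]}, {"xyz": [0.033, 0, 0.021], "angular": [0, 0, 0]}, {"xyz": [0.039, 0, 0.027], "angular": [0, 0, 0]}, {"xyz": [0.044, 0, 0.033], "angular": [0, 0, 0]}, {"xyz": [0.047, 0, 0.037], "angular": [0, 0, 0]}, {"xyz": [0.048, 0, 0.04], "angular": [0, 0, 0]}, {"xyz": [0.048, 0, 0.042], "angular": [0, 0, 0]}, {"xyz": [0.048, 0, 0.043], "angular": [0, 0, 0]}]}}

```text
clock: 23.7
position: [0.626, 0.0187, 0.0831]
ee_rot: [0.999, -0.032, 0.002, -0.001]
ft_force: [-0.4, -0.0, -0.0]
grip_width: 0.001
grasp_force: 0.0
```

Run:
```python
from h import *
s=camera("scene");d=camera("side");im=np.zeros((400,800,3),np.uint8)
im[:,:400]=cv2.resize(s["img"][200:320,260:380],(400,400),interpolation=cv2.INTER_CUBIC)
im[:,400:]=cv2.resize(d["img"][190:320,265:395],(400,400),interpolation=cv2.INTER_CUBIC)
cv2.imwrite("pics/m10.png",im[:,:,::-1]);print(get_obs()["ft_force"])
```

```text
[-0.55516094  0.00886509 -0.5608314 ]
```

View pics/m10.png

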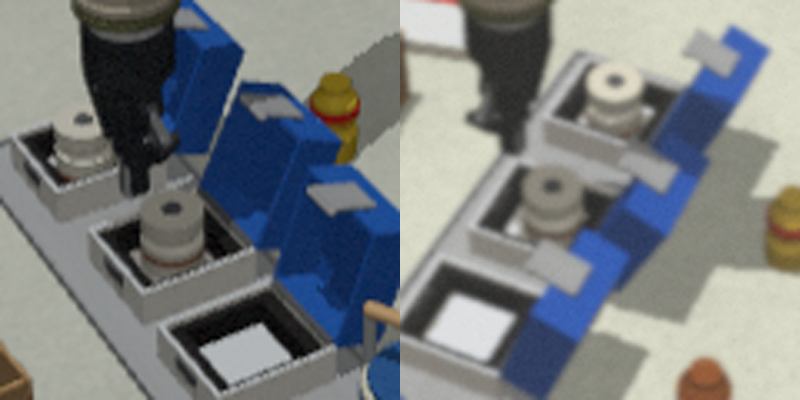

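{"op": "carry_out", "data": {"motion": [{"xyz": [0, 0, -0.05], "angular": [0, 0, 0]}, {"xyz": [0, 0, -0.1], "angular": [0, 0, 0]}, {"xyz": [-0.02, 0, -0.14], "angular": [0, 0, 0]}, {"xyz": [-0.065, 0, -0.14], "angular": [0, 0, 0]}, {"xyz": [-0.11, 0, -0.14], "angular": [0, 0, 0]}, {"xyz": [-0.155, 0, -0.14], "angular": [0, 0, 0]}, {"xyz": [-0.2, 0, -0.14], "angular": [0, 0, 0]}, {"xyz": [-0.218, 0, -0.11], "angular": [0, 0, 0]}, {"xyz": [-0.218, 0, -0.06], "angular": [0, 0, 0]}, {"xyz": [-0.218, 0, -0.02], "angular": [0, 0, 0]}, {"xyz": [-0.218, 0, 0.0], "angular": [0, 0, 0]}, {"xyz": [-0.218, 0, 0.0], "angular": [0, 0, 0]}]}}

```text
clock: 25.0
position: [0.4066, 0.0325, 0.0804]
ee_rot: [0.999, -0.032, -0.0, -0.001]
ft_force: [0.2, 0.2, 1.2]
grip_width: -0.002
grasp_force: 0.0
```

```bash
cat >> h.py <<'E'
def clip2(tag):
    """grey clip blobs seen by the scene camera and tip pixel; pose"""
    o=get_obs();s=camera("scene");d=camera("side");np.savez(f"pics/{tag}.npz",s=s["img"],d=d["img"])
    print(o["position"],o["ft_force"],proj(s,o["position"]),proj(d,o["position"]))
    for c in (s,d):
        h=cv2.cvtColor(c["img"],cv2.COLOR_RGB2HSV);m=cv2.inRange(h,(105,140,40),(125,255,255))
        n,l,st,ce=cv2.connectedComponentsWithStats(m)
        print([(st[i].tolist()) for i in range(1,n) if st[i,4]>120 and 200<ce[i][0]<420 and 180<ce[i][1]<330])
E
python3 - <<'E'
from h import *
clip2("a")
cover(.593,.0213)
E
```

```text
[0.40660564 0.032526   0.08036166] [0.22713571 0.1682766  1.17824533] [365.71008721 239.77547694] [373.97074002 270.10405104]
[[296, 199, 37, 47, 1053], [320, 225, 65, 79, 2427], [370, 302, 31, 23, 565]]
[[308, 231, 57, 70, 886], [259, 319, 10, 22, 121]]
(np.float64(0.4223189494698607), np.float64(0.031739300260460526), 0.092, -3.5) xyz [0.0134, 0.0001, -0.0087] ang [-0.1, -0.2, -0.1] len 0.016
(np.float64(0.4472723194304074), np.float64(0.0302130867720891), 0.10400000000000001, -3.5) xyz [0.0385, 0.0001, -0.0206] ang [-0.1, -0.2, -0.1] len 0.044
(np.float64(0.4772163633830634), np.float64(0.028381630586043396), 0.11699999999999999, -3.5) xyz [0.0685, -0.0, -0.0335] ang [-0.1, -0.2, -0.1] len 0.076
(np.float64(0.5055633916582445), np.float64(0.02664785206325346), 0.136, -3.5) xyz [0.097, -0.0001, -0.0524] ang [-0.1, -0.2, -0.1] len 0.11
(np.float64(0.5343096738527942), np.float64(0.024889654124649583), 0.1384, -3.5) xyz [0.1258, -0.0002, -0.0547] ang [-0.1, -0.2, -0.1] len 0.137
(np.float64(0.5624570751682908), np.float64(0.02316808530976662), 0.132, -3.5) xyz [0.154, -0.0003, -0.0482] ang [-0.1, -0.2, -0.1] len 0.161
(np.float64(0.5937985078387374), np.float64(0.021251161168372112), 0.1202, -3.5) xyz [0.1853, -0.0003, -0.0362] ang [-0.1, -0.2, -0.1] len 0.189
(np.float64(0.6129626959684373), np.float64(0.02007902920930286), 0.1064, -3.5) xyz [0.2045, -0.0004, -0.0223] ang [-0.1, -0.2, -0.1] len 0.206
(np.float64(0.6234431113518669), np.float64(0.019438019544186867), 0.0949, -3.5) xyz [0.2149, -0.0004, -0.0108] ang [-0.1, -0.2, -0.1] len 0.215
(np.float64(0.6279347179447653), np.float64(0.019163301116280007), 0.088, -3.5) xyz [0.2194, -0.0004, -0.0039] ang [-0.1, -0.2, -0.1] len 0.219
(np.float64(0.6279347179447653), np.float64(0.019163301116280007), 0.084, -3.5) xyz [0.2194, -0.0004, 0.0001] ang [-0.1, -0.2, -0.1] len 0.219
```

{"op": "carry_out", "data": {"motion": [{"xyz": [0.013, 0, -0.007], "angular": [0, 0, 0]}, {"xyz": [0.026, 0, -0.012], "angular": [0, 0, 0]}, {"xyz": [0.039, 0, -0.017], "angular": [0, 0, 0]}, {"xyz": [0.054, 0, -0.023], "angular": [0, 0, 0]}, {"xyz": [0.069, 0, -0.03], "angular": [0, 0, 0]}]}}

```text
clock: 25.6
position: [0.4781, 0.0283, 0.1151]
ee_rot: [0.999, -0.032, 0.002, -0.0]
ft_force: [-0.7, 1.1, 1.0]
grip_width: -0.001
grasp_force: 0.5
```

Run:
```python
from h import *
clip2("b")
```

```text
[0.47809231 0.02825063 0.11510661] [-0.66610132  1.09920816  1.01683406] [345.08857187 237.89393795] [350.08194128 253.25137166]
[[296, 199, 89, 105, 3314], [370, 302, 31, 23, 567]]
[[362, 200, 21, 27, 219], [325, 240, 19, 16, 197], [308, 262, 32, 39, 473]]
```

{"op": "carry_out", "data": {"motion": [{"xyz": [0.014, 0, -0.01], "angular": [0, 0, 0]}, {"xyz": [0.028, 0, -0.018], "angular": [0, 0, 0]}, {"xyz": [0.042, 0, -0.02], "angular": [0, 0, 0]}, {"xyz": [0.056, 0, -0.021], "angular": [0, 0, 0]}]}}

```text
clock: 26.1
position: [0.5337, 0.0245, 0.1351]
ee_rot: [0.999, -0.032, 0.003, -0.001]
ft_force: [-0.4, -0.2, -0.5]
grip_width: -0.004
grasp_force: 0.3
```

Run:
```python
from h import *
clip2("c")
```

```text
[0.5337246  0.02446274 0.13511064] [-0.3561405  -0.22874396 -0.52078483] [328.160431   238.28329122] [331.42571573 241.75640616]
[[296, 205, 89, 99, 2637], [370, 302, 32, 23, 566]]
[[359, 200, 24, 27, 240], [307, 230, 40, 71, 903]]
```

Run:
```python
from h import *
im=np.zeros((520,780,3),np.uint8)
for j,t in enumerate("abc"):
    z=np.load(f"pics/{t}.npz")
    im[:260,j*260:j*260+260]=cv2.resize(z["s"][195:310,285:400],(260,260),interpolation=cv2.INTER_CUBIC)
    im[260:,j*260:j*260+260]=cv2.resize(z["d"][195:310,280:395],(260,260),interpolation=cv2.INTER_CUBIC)
cv2.imwrite("pics/m11.png",im[:,:,::-1])
```

```text
(no output)
```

View pics/m11.png

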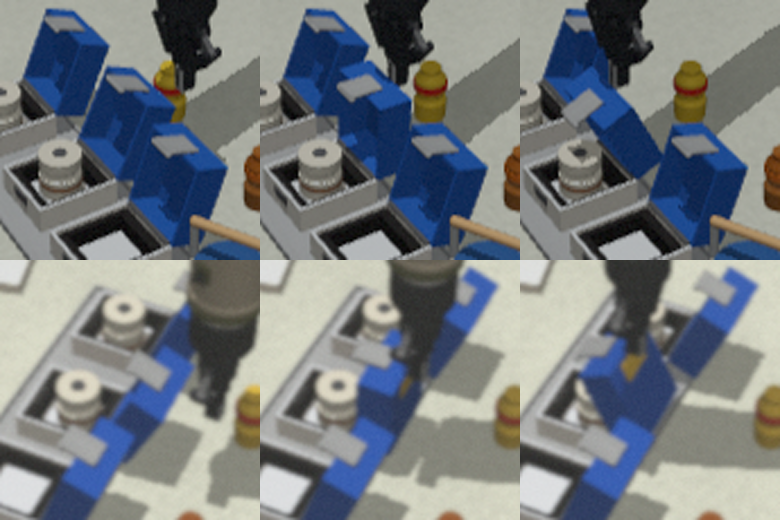

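{"op": "carry_out", "data": {"motion": [{"xyz": [0.01, 0, 0.0], "angular": [0, 0, 0]}, {"xyz": [0.02, 0, 0.001], "angular": [0, 0, 0]}, {"xyz": [0.029, 0, 0.003], "angular": [0, 0, 0]}, {"xyz": [0.029, 0, 0.003], "angular": [0, 0, 0]}]}}

```text
clock: 26.6
position: [0.563, 0.0226, 0.1305]
ee_rot: [0.999, -0.032, 0.002, -0.001]
ft_force: [-0.1, -0.8, 0.1]
grip_width: -0.005
grasp_force: 0.2
```

```bash
cat >> h.py <<'E'
def yel(tag="x"):
    o=get_obs();print(o["position"],o["ft_force"]);r={}
    for n in ("scene","side"):
        c=camera(n);h=cv2.cvtColor(c["img"],cv2.COLOR_RGB2HSV)
        for nm,lo,hi in (("yel",(18,110,60),(34,255,255)),("blue",(105,140,40),(125,255,255))):
            k,l,st,ce=cv2.connectedComponentsWithStats(cv2.inRange(h,lo,hi))
            print(n,nm,[(st[i].tolist(),np.round(ce[i],1).tolist()) for i in range(1,k) if st[i,4]>12 and 200<ce[i][0]<420 and 180<ce[i][1]<335])
E
python3 - <<'E'
from h import *
yel()
E
```

```text
[0.56295295 0.02257705 0.13048153] [-0.09259243 -0.78318227  0.10422257]
scene yel [([354, 222, 14, 13, 127], [360.1, 228.1]), ([353, 236, 14, 13, 153], [359.6, 242.4])]
scene blue [([296, 205, 50, 69, 1157], [317.9, 243.7]), ([343, 250, 42, 54, 1309], [362.7, 276.6]), ([370, 302, 31, 23, 567], [385.7, 313.2])]
side yel [([317, 234, 11, 11, 64], [321.6, 238.6]), ([386, 251, 14, 14, 140], [392.4, 258.0]), ([384, 266, 15, 12, 114], [390.5, 271.6])]
side blue [([360, 200, 23, 27, 237], [371.6, 214.5]), ([302, 229, 43, 72, 1159], [325.5, 262.7]), ([259, 318, 10, 22, 126], [263.0, 328.5]), ([238, 320, 10, 22, 107], [242.8, 330.5])]
```

{"op": "carry_out", "data": {"motion": [{"xyz": [0.006, 0, 0.002], "angular": [0, 0, 0]}, {"xyz": [0.012, 0, 0.005], "angular": [0, 0, 0]}, {"xyz": [0.018, 0, 0.009], "angular": [0, 0, 0]}, {"xyz": [0.024, 0, 0.013], "angular": [0, 0, 0]}, {"xyz": [0.024, 0, 0.013], "angular": [0, 0, 0]}]}}

```text
clock: 27.2
position: [0.5865, 0.0211, 0.1171]
ee_rot: [0.999, -0.032, 0.001, -0.001]
ft_force: [-0.4, 0.1, -0.5]
grip_width: 0.003
grasp_force: 0.3
```

Run:
```python
from h import *
yel()
d=camera("side")
for t in (.8,.6,.5,.4,.3,.2,0): 
    x=90*np.cos(t)-46*np.sin(t);z=90*np.sin(t)+46*np.cos(t);print(t,proj(d,(.538+x/1e3,.0213-.06*(x-55)/1e3,.042+z/1e3)))
```

```text
[0.58649475 0.02105706 0.11710164] [-0.41669611  0.09583397 -0.45526051]
scene yel [([354, 222, 14, 12, 128], [360.1, 228.0]), ([353, 236, 14, 13, 152], [359.5, 242.3]), ([312, 244, 8, 7, 22], [314.9, 246.9])]
scene blue [([292, 207, 52, 67, 1342], [318.4, 247.7]), ([343, 250, 42, 54, 1304], [362.8, 276.6]), ([370, 302, 32, 23, 567], [385.8, 313.2])]
side yel [([309, 233, 12, 11, 65], [314.0, 238.5]), ([385, 251, 15, 14, 141], [392.3, 258.0]), ([384, 266, 14, 12, 114], [390.4, 271.7])]
side blue [([360, 200, 23, 27, 241], [371.5, 214.4]), ([297, 227, 46, 74, 1231], [323.4, 261.5]), ([259, 318, 10, 22, 132], [262.7, 328.5]), ([238, 320, 10, 21, 94], [242.8, 330.6])]
0.8 [319.9920366  237.16855065]
0.6 [313.87154643 237.12413933]
0.5 [311.07880056 237.52016675]
0.4 [308.50264944 238.18550449]
0.3 [306.16775861 239.10925906]
0.2 [304.09534344 240.27787548]
0 [300.80503448 243.28408556]
```

{"op": "carry_out", "data": {"motion": [{"xyz": [0.008, 0, 0.004], "angular": [0, 0, 0]}, {"xyz": [0.015, 0, 0.008], "angular": [0, 0, 0]}, {"xyz": [0.022, 0, 0.012], "angular": [0, 0, 0]}, {"xyz": [0.022, 0, 0.012], "angular": [0, 0, 0]}]}}

```text
clock: 27.75
position: [0.6088, 0.0196, 0.1052]
ee_rot: [0.999, -0.032, 0.002, -0.001]
ft_force: [-1.3, -0.7, 0.7]
grip_width: 0.004
grasp_force: 0.3
```

Run:
```python
from h import *
yel()
```

```text
[0.60879071 0.01961091 0.10517451] [-1.30633475 -0.71820243  0.69421962]
scene yel [([354, 222, 14, 13, 130], [360.1, 228.1]), ([353, 236, 14, 13, 153], [359.6, 242.4]), ([305, 249, 10, 7, 35], [309.3, 252.1])]
scene blue [([289, 200, 53, 75, 1562], [318.0, 248.5]), ([343, 250, 42, 54, 1300], [362.8, 276.7]), ([370, 302, 31, 23, 566], [385.8, 313.2])]
side yel [([303, 233, 12, 12, 77], [308.5, 238.7]), ([385, 251, 15, 14, 139], [392.4, 258.1]), ([384, 266, 15, 12, 112], [390.6, 271.8])]
side blue [([360, 200, 23, 26, 229], [371.7, 214.1]), ([295, 227, 45, 74, 1250], [321.3, 261.1]), ([239, 319, 9, 23, 99], [242.9, 330.5]), ([259, 319, 10, 21, 121], [263.1, 328.6])]
```

{"op": "carry_out", "data": {"motion": [{"xyz": [0.004, 0, 0.006], "angular": [0, 0, 0]}, {"xyz": [0.008, 0, 0.011], "angular": [0, 0, 0]}, {"xyz": [0.008, 0, 0.011], "angular": [0, 0, 0]}]}}

```text
clock: 28.15
position: [0.6164, 0.0191, 0.0943]
ee_rot: [0.999, -0.032, 0.002, -0.001]
ft_force: [0.4, -1.0, 0.1]
grip_width: -0.002
grasp_force: 0.4
```

Run:
```python
from h import *
yel()
```

```text
[0.61635393 0.01913913 0.09433691] [ 0.35602734 -1.01369843  0.07159033]
scene yel [([354, 222, 14, 13, 130], [360.1, 228.1]), ([353, 236, 14, 13, 153], [359.6, 242.4]), ([303, 253, 9, 6, 38], [306.8, 255.9])]
scene blue [([288, 200, 52, 78, 1673], [317.1, 249.1]), ([343, 250, 42, 54, 1303], [362.8, 276.6]), ([370, 302, 31, 23, 566], [385.7, 313.2])]
side yel [([300, 235, 12, 11, 65], [305.4, 240.3]), ([385, 251, 15, 14, 138], [392.3, 257.9]), ([385, 266, 13, 12, 111], [390.6, 271.6])]
side blue [([360, 200, 23, 25, 219], [371.8, 213.8]), ([293, 229, 46, 72, 1255], [320.2, 261.3]), ([259, 319, 10, 21, 133], [263.0, 328.6]), ([239, 320, 9, 22, 100], [242.9, 330.9])]
```

{"op": "carry_out", "data": {"motion": [{"xyz": [0.003, 0, 0.003], "angular": [0, 0, 0]}, {"xyz": [0.004, 0, 0.006], "angular": [0, 0, 0]}, {"xyz": [0.004, 0, 0.006], "angular": [0, 0, 0]}]}}

```text
clock: 28.55
position: [0.6203, 0.019, 0.0888]
ee_rot: [0.999, -0.032, 0.002, -0.001]
ft_force: [0.3, 0.1, 0.5]
grip_width: 0.001
grasp_force: 0.5
```

Run:
```python
from h import *
yel()
```

```text
[0.62031371 0.01903058 0.08879698] [0.32659292 0.09496489 0.53547712]
scene yel [([354, 222, 14, 13, 128], [360.1, 228.0]), ([353, 236, 14, 13, 152], [359.5, 242.3]), ([301, 255, 10, 6, 41], [305.7, 257.8])]
scene blue [([287, 200, 53, 80, 1736], [316.5, 249.4]), ([343, 250, 42, 54, 1303], [362.8, 276.6]), ([370, 302, 31, 23, 566], [385.7, 313.2])]
side yel [([298, 235, 13, 11, 62], [304.2, 240.9]), ([385, 251, 15, 14, 142], [392.3, 257.9]), ([384, 266, 14, 11, 112], [390.6, 271.5])]
side blue [([360, 200, 23, 24, 211], [372.0, 213.5]), ([292, 230, 47, 71, 1272], [319.6, 261.3]), ([259, 318, 10, 22, 129], [263.0, 328.7]), ([238, 320, 10, 21, 95], [242.8, 330.8])]
```

{"op": "carry_out", "data": {"motion": [{"xyz": [0.001, 0, 0.003], "angular": [0, 0, 0]}, {"xyz": [0.002, 0, 0.006], "angular": [0, 0, 0]}, {"xyz": [0.002, 0, 0.006], "angular": [0, 0, 0]}]}}

```text
clock: 28.95
position: [0.6222, 0.0188, 0.0827]
ee_rot: [0.999, -0.032, 0.002, -0.001]
ft_force: [0.9, 0.7, 0.8]
grip_width: 0.0
grasp_force: 0.5
```

Run:
```python
from h import *
yel()
```

```text
[0.62216095 0.01882595 0.08268345] [0.88882894 0.69984984 0.7907022 ]
scene yel [([353, 222, 15, 13, 130], [360.0, 228.0]), ([353, 236, 14, 13, 152], [359.5, 242.3]), ([300, 257, 10, 6, 41], [304.6, 259.9])]
scene blue [([287, 200, 52, 83, 1756], [316.1, 250.1]), ([343, 250, 42, 54, 1299], [362.8, 276.7]), ([370, 302, 32, 23, 568], [385.8, 313.2])]
side yel [([297, 236, 13, 11, 55], [302.5, 242.1]), ([385, 251, 15, 14, 143], [392.3, 258.0]), ([384, 266, 14, 12, 111], [390.5, 271.5])]
side blue [([360, 200, 23, 25, 214], [372.0, 213.4]), ([291, 231, 48, 70, 1257], [319.1, 261.7]), ([259, 318, 10, 23, 130], [263.0, 328.7]), ([239, 320, 9, 22, 90], [242.9, 331.0])]
```

{"op": "carry_out", "data": {"motion": [{"xyz": [0.001, 0, 0.002], "angular": [0, 0, 0]}, {"xyz": [0.001, 0, 0.005], "angular": [0, 0, 0]}, {"xyz": [0.001, 0, 0.005], "angular": [0, 0, 0]}]}}

```text
clock: 29.35
position: [0.6231, 0.0189, 0.0777]
ee_rot: [0.999, -0.032, 0.002, -0.001]
ft_force: [0.3, -0.0, 0.9]
grip_width: -0.003
grasp_force: 0.6
```

{"op": "carry_out", "data": {"motion": [{"xyz": [0, 0, 0.002], "angular": [0, 0, 0]}, {"xyz": [0, 0, 0.003], "angular": [0, 0, 0]}, {"xyz": [0, 0, 0.003], "angular": [0, 0, 0]}]}}

```text
clock: 29.65
position: [0.6238, 0.0189, 0.0762]
ee_rot: [0.999, -0.032, 0.003, -0.001]
ft_force: [-0.6, -0.9, 8.7]
grip_width: -0.001
grasp_force: 4.5
```

{"op": "carry_out", "data": {"motion": [{"xyz": [0, 0, 0.002], "angular": [0, 0, 0]}, {"xyz": [0, 0, 0.004], "angular": [0, 0, 0]}, {"xyz": [0, 0, 0.004], "angular": [0, 0, 0]}]}}

```text
clock: 29.95
position: [0.6256, 0.0187, 0.073]
ee_rot: [0.999, -0.032, 0.005, -0.001]
ft_force: [5.9, 0.3, 9.0]
grip_width: -0.002
grasp_force: 3.9
```

{"op": "carry_out", "data": {"motion": [{"xyz": [-0.001, 0, 0.002], "angular": [0, 0, 0]}, {"xyz": [-0.002, 0, 0.005], "angular": [0, 0, 0]}, {"xyz": [-0.002, 0, 0.005], "angular": [0, 0, 0]}]}}

```text
clock: 30.25
position: [0.6224, 0.019, 0.0669]
ee_rot: [0.999, -0.032, 0.003, -0.001]
ft_force: [1.3, -0.6, 2.8]
grip_width: -0.004
grasp_force: 1.4
```

Run:
```python
from h import *
yel()
```

```text
[0.62236491 0.01897254 0.0669413 ] [ 1.34591345 -0.63404056  2.84376966]
scene yel [([353, 222, 15, 13, 131], [360.0, 228.1]), ([353, 236, 14, 13, 152], [359.5, 242.3]), ([293, 258, 15, 11, 71], [299.6, 263.6])]
scene blue [([286, 200, 51, 87, 1729], [315.6, 252.1]), ([343, 250, 42, 54, 1299], [362.8, 276.7]), ([370, 302, 31, 23, 565], [385.7, 313.2])]
side yel [([294, 242, 9, 7, 43], [298.0, 245.3]), ([385, 251, 15, 14, 144], [392.3, 258.0]), ([384, 266, 15, 11, 108], [390.7, 271.4])]
side blue [([360, 200, 23, 24, 211], [372.0, 213.5]), ([288, 235, 51, 66, 1211], [317.6, 263.0]), ([259, 319, 10, 22, 134], [262.9, 328.6]), ([238, 320, 10, 21, 99], [242.8, 330.8])]
```

{"op": "carry_out", "data": {"motion": [{"xyz": [0, 0, 0.002], "angular": [0, 0, 0]}, {"xyz": [0, 0, 0.004], "angular": [0, 0, 0]}, {"xyz": [0, 0, 0.004], "angular": [0, 0, 0]}]}}

```text
clock: 30.65
position: [0.6219, 0.0191, 0.0657]
ee_rot: [0.999, -0.032, 0.003, -0.0]
ft_force: [-12.5, -2.3, 35.1]
grip_width: 0.002
grasp_force: 17.1
```

{"op": "carry_out", "data": {"motion": [{"xyz": [0, 0, -0.01], "angular": [0, 0, 0]}, {"xyz": [0, 0, -0.05], "angular": [0, 0, 0]}, {"xyz": [0, 0, -0.1], "angular": [0, 0, 0]}, {"xyz": [0, 0, -0.15], "angular": [0, 0, 0]}, {"xyz": [0, 0, -0.17], "angular": [0, 0, 0]}, {"xyz": [0, 0, -0.17], "angular": [0, 0, 0]}, {"xyz": [0, 0, -0.17], "angular": [0, 0, 0]}]}}

```text
clock: 31.35
position: [0.62, 0.0187, 0.2311]
ee_rot: [0.999, -0.032, 0.001, -0.001]
ft_force: [-0.5, -0.3, -0.6]
grip_width: -0.0
grasp_force: 0.0
```

Run:
```python
from h import *
yel()
s=camera("scene");d=camera("side")
print(proj(s,(.628,.0191,.088)),proj(d,(.628,.0191,.088)))
c=camera("wrist");h=cv2.cvtColor(c["img"],cv2.COLOR_RGB2HSV)
for nm,lo,hi in (("yel",(18,110,60),(34,255,255)),("blue",(105,140,40),(125,255,255))):
    k,l,st,ce=cv2.connectedComponentsWithStats(cv2.inRange(h,lo,hi))
    print(nm,[(st[i].tolist(),np.round(ce[i],1).tolist(),np.round(onz(c,*ce[i],.088),4).tolist()) for i in range(1,k) if st[i,4]>150])
```

```text
[0.61996489 0.01871024 0.23107373] [-0.46141184 -0.31937907 -0.56774449]
scene yel [([354, 222, 14, 13, 131], [360.0, 228.1]), ([353, 236, 14, 13, 153], [359.6, 242.4]), ([293, 257, 15, 12, 99], [299.7, 262.5])]
scene blue [([286, 199, 51, 88, 2253], [313.4, 246.8]), ([343, 250, 42, 54, 1301], [362.8, 276.7]), ([370, 302, 32, 23, 567], [385.7, 313.2])]
side yel [([294, 237, 14, 12, 91], [300.4, 242.6]), ([385, 251, 15, 14, 143], [392.3, 258.0]), ([384, 266, 14, 12, 112], [390.5, 271.6])]
side blue [([360, 200, 23, 25, 217], [372.0, 213.7]), ([288, 232, 51, 69, 1196], [317.3, 262.7]), ([260, 319, 9, 21, 122], [263.1, 328.9]), ([239, 320, 9, 22, 106], [242.7, 330.8])]
[299.29670868 262.32910913] [300.81907913 243.26027291]
yel [([280, 186, 63, 31, 1906], [311.2, 200.9], [0.6296, 0.0201, 0.088])]
blue [([0, 34, 58, 111, 4109], [22.7, 93.9], [0.7228, 0.2265, 0.088]), ([249, 170, 125, 133, 12813], [311.4, 237.7], [0.5987, 0.022, 0.088]), ([59, 275, 167, 132, 11631], [147.0, 327.3], [0.5252, 0.1724, 0.088]), ([416, 282, 166, 135, 11894], [493.6, 335.5], [0.4977, -0.1336, 0.088])]
```

```bash
cat >> h.py <<'E'
def start(cx,cy):
    to((cx-.1857,cy+.0113,.23,-3.5),(cx-.1857,cy+.0113,.08,-3.5))
E
python3 - <<'E'
from h import *
start(.583,-.139)
E
```

```text
(0.3973, -0.1277, 0.23, -3.5) xyz [-0.2129, 0.1603, 0.0002] ang [-0.1, -0.1, -0.2] len 0.267
(0.3973, -0.1277, 0.08, -3.5) xyz [-0.2131, 0.1605, 0.1502] ang [-0.1, -0.1, -0.2] len 0.306
```

{"op": "carry_out", "data": {"motion": [{"xyz": [-0.036, 0.027, 0], "angular": [0, 0, 0]}, {"xyz": [-0.072, 0.054, 0], "angular": [0, 0, 0]}, {"xyz": [-0.108, 0.08, 0], "angular": [0, 0, 0]}, {"xyz": [-0.144, 0.107, 0], "angular": [0, 0, 0]}, {"xyz": [-0.18, 0.134, 0], "angular": [0, 0, 0]}, {"xyz": [-0.213, 0.16, 0], "angular": [0, 0, 0]}, {"xyz": [-0.213, 0.16, 0.02], "angular": [0, 0, 0]}, {"xyz": [-0.213, 0.16, 0.06], "angular": [0, 0, 0]}, {"xyz": [-0.213, 0.16, 0.1], "angular": [0, 0, 0]}, {"xyz": [-0.213, 0.16, 0.14], "angular": [0, 0, 0]}, {"xyz": [-0.213, 0.16, 0.151], "angular": [0, 0, 0]}, {"xyz": [-0.213, 0.16, 0.151], "angular": [0, 0, 0]}]}}

```text
clock: 32.8
position: [0.3974, -0.1266, 0.0791]
ee_rot: [0.999, -0.032, 0.0, -0.002]
ft_force: [-0.5, 0.0, 0.1]
grip_width: 0.002
grasp_force: 0.0
```

{"op": "carry_out", "data": {"motion": [{"xyz": [0.018, 0, -0.008], "angular": [0, 0, 0]}, {"xyz": [0.036, 0, -0.017], "angular": [0, 0, 0]}, {"xyz": [0.054, 0, -0.026], "angular": [0, 0, 0]}, {"xyz": [0.071, 0, -0.035], "angular": [0, 0, 0]}, {"xyz": [0.085, 0, -0.043], "angular": [0, 0, 0]}, {"xyz": [0.1, 0, -0.05], "angular": [0, 0, 0]}, {"xyz": [0.114, 0, -0.053], "angular": [0, 0, 0]}, {"xyz": [0.127, 0, -0.054], "angular": [0, 0, 0]}, {"xyz": [0.142, 0, -0.052], "angular": [0, 0, 0]}, {"xyz": [0.156, 0, -0.049], "angular": [0, 0, 0]}, {"xyz": [0.168, 0, -0.043], "angular": [0, 0, 0]}, {"xyz": [0.18, 0, -0.036], "angular": [0, 0, 0]}]}}

```text
clock: 34.0
position: [0.5799, -0.1394, 0.1196]
ee_rot: [0.999, -0.032, 0.004, -0.0]
ft_force: [0.2, 0.4, 2.6]
grip_width: 0.001
grasp_force: 0.8
```

Run:
```python
from h import *
yel()
d=camera("side");s=camera("scene");a=np.deg2rad(-3.5);X=np.array([np.cos(a),np.sin(a)])
for t in (.6,.4,.2,0): 
    x=90*np.cos(t)-46*np.sin(t);z=90*np.sin(t)+46*np.cos(t);p=(*(np.array([.583,-.139])+X*(x-55)/1e3),.042+z/1e3);print(t,proj(s,p),proj(d,p))
```

```text
[ 0.57991757 -0.13941577  0.11964919] [0.17409083 0.35200671 2.58807387]
scene yel [([285, 216, 8, 6, 21], [288.3, 218.6]), ([353, 222, 15, 12, 131], [360.0, 227.8]), ([353, 236, 14, 13, 150], [359.6, 242.3]), ([293, 257, 15, 12, 97], [299.6, 262.6])]
scene blue [([268, 209, 48, 37, 851], [293.6, 228.3]), ([286, 244, 51, 43, 1230], [312.4, 265.1]), ([343, 250, 42, 54, 1294], [362.9, 276.7]), ([370, 302, 31, 23, 568], [385.8, 313.2])]
side yel [([333, 199, 10, 9, 57], [337.1, 202.8]), ([294, 237, 13, 12, 89], [300.3, 242.7]), ([385, 250, 15, 15, 160], [392.3, 257.5]), ([385, 266, 13, 12, 108], [390.8, 271.5])]
side blue [([324, 198, 37, 34, 470], [344.9, 215.5]), ([288, 232, 50, 69, 1290], [317.6, 261.2]), ([259, 319, 10, 22, 132], [262.9, 328.9]), ([239, 320, 9, 21, 91], [242.7, 330.5])]
0.6 [285.55679391 217.26518801] [337.80085042 201.70902484]
0.4 [280.75591691 222.0864201 ] [332.59378726 202.99718725]
0.2 [276.80123001 227.48405773] [328.25827766 205.27854735]
0 [273.86308869 233.21643132] [324.95064718 208.43139956]
```

{"op": "carry_out", "data": {"motion": [{"xyz": [0.01, 0, 0.007], "angular": [0, 0, 0]}, {"xyz": [0.019, 0, 0.013], "angular": [0, 0, 0]}, {"xyz": [0.026, 0, 0.024], "angular": [0, 0, 0]}, {"xyz": [0.03, 0, 0.03], "angular": [0, 0, 0]}, {"xyz": [0.032, 0, 0.036], "angular": [0, 0, 0]}, {"xyz": [0.032, 0, 0.04], "angular": [0, 0, 0]}, {"xyz": [0.032, 0, 0.043], "angular": [0, 0, 0]}, {"xyz": [0.032, 0, 0.045], "angular": [0, 0, 0]}]}}

```text
clock: 35.0
position: [0.6119, -0.1406, 0.0737]
ee_rot: [0.999, -0.032, 0.004, -0.001]
ft_force: [3.3, 0.6, 13.1]
grip_width: -0.004
grasp_force: 6.4
```

{"op": "carry_out", "data": {"motion": [{"xyz": [-0.001, 0, 0.002], "angular": [0, 0, 0]}, {"xyz": [-0.001, 0, 0.004], "angular": [0, 0, 0]}, {"xyz": [-0.001, 0, 0.004], "angular": [0, 0, 0]}]}}

```text
clock: 35.3
position: [0.6124, -0.1406, 0.0705]
ee_rot: [0.999, -0.032, 0.006, -0.0]
ft_force: [6.9, 0.3, 9.0]
grip_width: 0.004
grasp_force: 4.4
```

{"op": "carry_out", "data": {"motion": [{"xyz": [-0.001, 0, 0.002], "angular": [0, 0, 0]}, {"xyz": [-0.002, 0, 0.004], "angular": [0, 0, 0]}, {"xyz": [-0.002, 0, 0.004], "angular": [0, 0, 0]}]}}

```text
clock: 35.6
position: [0.6093, -0.1405, 0.0661]
ee_rot: [0.999, -0.032, 0.005, -0.0]
ft_force: [4.3, 0.3, 12.1]
grip_width: -0.002
grasp_force: 6.0
```

{"op": "carry_out", "data": {"motion": [{"xyz": [0, 0, 0.001], "angular": [0, 0, 0]}, {"xyz": [0, 0, 0.002], "angular": [0, 0, 0]}, {"xyz": [0, 0, 0.002], "angular": [0, 0, 0]}]}}

```text
clock: 35.9
position: [0.6095, -0.1406, 0.0659]
ee_rot: [0.999, -0.032, 0.005, -0.0]
ft_force: [-3.5, 0.6, 27.3]
grip_width: -0.003
grasp_force: 13.6
```

Bottomed; lift and verify, computing the next start.

{"op": "carry_out", "data": {"motion": [{"xyz": [0, 0, -0.01], "angular": [0, 0, 0]}, {"xyz": [0, 0, -0.05], "angular": [0, 0, 0]}, {"xyz": [0, 0, -0.1], "angular": [0, 0, 0]}, {"xyz": [0, 0, -0.15], "angular": [0, 0, 0]}, {"xyz": [0, 0, -0.17], "angular": [0, 0, 0]}, {"xyz": [0, 0, -0.17], "angular": [0, 0, 0]}, {"xyz": [0, 0, -0.17], "angular": [0, 0, 0]}]}}

```text
clock: 36.6
position: [0.6058, -0.1407, 0.231]
ee_rot: [0.999, -0.032, 0.001, -0.001]
ft_force: [-0.1, 0.5, -0.4]
grip_width: 0.002
grasp_force: 0.0
```

Run:
```python
from h import *
yel()
start(.611,.157)
```

```text
[ 0.60581378 -0.14070167  0.23104074] [-0.09854541  0.47544548 -0.44202622]
scene yel [([354, 222, 14, 13, 131], [360.1, 227.9]), ([268, 229, 14, 11, 81], [274.4, 233.8]), ([353, 236, 14, 13, 150], [359.6, 242.3]), ([293, 257, 15, 12, 97], [299.6, 262.6])]
scene blue [([263, 218, 46, 38, 1044], [287.2, 236.8]), ([286, 245, 51, 42, 1226], [312.4, 265.1]), ([343, 250, 42, 54, 1291], [362.9, 276.8]), ([370, 302, 31, 23, 566], [385.8, 313.2])]
side yel [([319, 203, 12, 11, 70], [324.3, 208.1]), ([294, 237, 13, 12, 89], [300.3, 242.7]), ([385, 250, 15, 15, 157], [392.3, 257.5]), ([385, 266, 13, 11, 103], [390.8, 271.5])]
side blue [([325, 199, 12, 7, 36], [331.3, 201.6]), ([313, 207, 38, 22, 355], [333.8, 219.0]), ([288, 232, 50, 69, 1286], [317.6, 261.1]), ([259, 319, 10, 21, 133], [263.0, 328.7]), ([239, 320, 9, 21, 95], [242.8, 330.6])]
(0.4253, 0.1683, 0.23, -3.5) xyz [-0.1995, -0.2968, 0.0004] ang [-0.1, -0.0, -0.2] len 0.358
(0.4253, 0.1683, 0.08, -3.5) xyz [-0.1995, -0.2965, 0.1504] ang [-0.1, -0.0, -0.2] len 0.388
```

{"op": "carry_out", "data": {"motion": [{"xyz": [-0.025, -0.038, 0], "angular": [0, 0, 0]}, {"xyz": [-0.05, -0.076, 0], "angular": [0, 0, 0]}, {"xyz": [-0.075, -0.114, 0], "angular": [0, 0, 0]}, {"xyz": [-0.1, -0.152, 0], "angular": [0, 0, 0]}, {"xyz": [-0.125, -0.19, 0], "angular": [0, 0, 0]}, {"xyz": [-0.15, -0.228, 0], "angular": [0, 0, 0]}, {"xyz": [-0.175, -0.266, 0], "angular": [0, 0, 0]}, {"xyz": [-0.192, -0.297, 0], "angular": [0, 0, 0]}, {"xyz": [-0.192, -0.297, 0.01], "angular": [0, 0, 0]}, {"xyz": [-0.192, -0.297, 0.05], "angular": [0, 0, 0]}, {"xyz": [-0.192, -0.297, 0.09], "angular": [0, 0, 0]}, {"xyz": [-0.192, -0.297, 0.09], "angular": [0, 0, 0]}]}}

```text
clock: 37.9
position: [0.4306, 0.1661, 0.1364]
ee_rot: [0.999, -0.032, -0.003, 0.0]
ft_force: [0.3, -0.7, 0.4]
grip_width: -0.004
grasp_force: 0.0
```

Run:
```python
from h import *
c=.611
to(*[(c+x*.998,.157-x*.061,z,-3.5) for x,z in ((-.178,.095),(-.115,.115),(-.059,.135),(-.03,.130),(-.006,.117),(.016,.105),(.0234,.094),(.029,.083),(.029,.073))])
```

```text
(0.43335599999999996, 0.167858, 0.095, -3.5) xyz [0.0029, -0.002, 0.0414] ang [0.1, 0.3, -0.2] len 0.042
(0.49622999999999995, 0.164015, 0.115, -3.5) xyz [0.0657, -0.0022, 0.0211] ang [0.1, 0.3, -0.2] len 0.069
(0.552118, 0.160599, 0.135, -3.5) xyz [0.1216, -0.0023, 0.0007] ang [0.1, 0.3, -0.2] len 0.122
(0.58106, 0.15883, 0.13, -3.5) xyz [0.1506, -0.0024, 0.0056] ang [0.1, 0.3, -0.2] len 0.151
(0.605012, 0.157366, 0.117, -3.5) xyz [0.1747, -0.0025, 0.0184] ang [0.1, 0.3, -0.2] len 0.176
(0.626968, 0.156024, 0.105, -3.5) xyz [0.1968, -0.0026, 0.0303] ang [0.1, 0.3, -0.2] len 0.199
(0.6343532, 0.1555726, 0.094, -3.5) xyz [0.2042, -0.0026, 0.0413] ang [0.1, 0.3, -0.2] len 0.208
(0.639942, 0.155231, 0.083, -3.5) xyz [0.2099, -0.0027, 0.0522] ang [0.1, 0.3, -0.2] len 0.216
(0.639942, 0.155231, 0.073, -3.5) xyz [0.21, -0.0027, 0.0622] ang [0.1, 0.3, -0.2] len 0.219
```

{"op": "carry_out", "data": {"motion": [{"xyz": [0.003, -0.002, 0.025], "angular": [0, 0, 0]}, {"xyz": [0.003, -0.002, 0.041], "angular": [0, 0, 0]}, {"xyz": [0.02, -0.002, 0.036], "angular": [0, 0, 0]}, {"xyz": [0.036, -0.002, 0.03], "angular": [0, 0, 0]}, {"xyz": [0.051, -0.002, 0.026], "angular": [0, 0, 0]}, {"xyz": [0.066, -0.002, 0.021], "angular": [0, 0, 0]}, {"xyz": [0.085, -0.002, 0.011], "angular": [0, 0, 0]}, {"xyz": [0.104, -0.002, 0.003], "angular": [0, 0, 0]}, {"xyz": [0.122, -0.002, 0.001], "angular": [0, 0, 0]}, {"xyz": [0.137, -0.002, 0.003], "angular": [0, 0, 0]}, {"xyz": [0.151, -0.002, 0.006], "angular": [0, 0, 0]}, {"xyz": [0.163, -0.002, 0.011], "angular": [0, 0, 0]}]}}

```text
clock: 39.1
position: [0.5983, 0.1589, 0.1323]
ee_rot: [0.999, -0.033, 0.002, -0.001]
ft_force: [-0.9, -0.3, -0.2]
grip_width: -0.0
grasp_force: 0.0
```

Run:
```python
from h import *
yel()
d=camera("side");s=camera("scene");a=np.deg2rad(-3.5);X=np.array([np.cos(a),np.sin(a)])
for t in (.8,.6,.4,.2,0): 
    x=90*np.cos(t)-46*np.sin(t);z=90*np.sin(t)+46*np.cos(t);p=(*(np.array([.611,.157])+X*(x-55)/1e3),.042+z/1e3);print(t,proj(s,p),proj(d,p))
c=.611
to(*[(c+x*.998,.157-x*.061,z,-3.5) for x,z in ((-.006,.117),(.016,.105),(.0234,.094),(.029,.083),(.029,.073))])
```

```text
[0.59834972 0.15890424 0.13230933] [-0.85981532 -0.32718975 -0.15312599]
scene yel [([354, 222, 13, 12, 128], [360.0, 227.9]), ([268, 229, 14, 11, 80], [274.4, 233.8]), ([353, 236, 14, 13, 150], [359.7, 242.3]), ([293, 257, 15, 12, 97], [299.6, 262.6])]
scene blue [([263, 218, 46, 38, 1039], [287.1, 236.8]), ([286, 245, 51, 42, 1196], [311.9, 265.2]), ([342, 250, 43, 54, 1295], [362.9, 276.7]), ([370, 302, 31, 23, 565], [385.7, 313.2])]
side yel [([319, 203, 12, 11, 71], [324.3, 208.1]), ([297, 237, 10, 12, 78], [301.0, 242.2]), ([385, 251, 15, 14, 150], [392.2, 257.5]), ([385, 266, 13, 12, 110], [390.7, 271.7])]
side blue [([313, 199, 44, 30, 703], [336.5, 215.2]), ([294, 231, 43, 71, 1342], [317.2, 261.8]), ([259, 319, 10, 22, 132], [262.9, 328.6]), ([239, 320, 9, 22, 98], [242.9, 331.1])]
0.8 [340.18120295 269.11710392] [293.69808643 270.55473245]
0.6 [334.11460823 273.75784468] [287.43574191 270.23030717]
0.4 [328.67659031 279.19151405] [282.01085075 271.0354206 ]
0.2 [324.11258956 285.1717451 ] [277.63297324 272.90363356]
0 [320.6224219  291.42653053] [274.45220048 275.72404682]
(0.605012, 0.157366, 0.117, -3.5) xyz [0.0084, 0.0018, 0.0144] ang [-0.1, -0.2, -0.2] len 0.017
(0.626968, 0.156024, 0.105, -3.5) xyz [0.0304, 0.0017, 0.0264] ang [-0.1, -0.2, -0.2] len 0.04
(0.6343532, 0.1555726, 0.094, -3.5) xyz [0.0377, 0.0017, 0.0374] ang [-0.1, -0.2, -0.2] len 0.053
(0.639942, 0.155231, 0.083, -3.5) xyz [0.0433, 0.0017, 0.0485] ang [-0.1, -0.2, -0.2] len 0.065
(0.639942, 0.155231, 0.073, -3.5) xyz [0.0433, 0.0018, 0.0585] ang [-0.1, -0.2, -0.2] len 0.073
```

{"op": "carry_out", "data": {"motion": [{"xyz": [0, 0, -0.04], "angular": [0, 0, 0]}, {"xyz": [0, 0.001, -0.08], "angular": [0, 0, 0]}, {"xyz": [-0.03, 0.001, -0.1], "angular": [0, 0, 0]}, {"xyz": [-0.075, 0.001, -0.1], "angular": [0, 0, 0]}, {"xyz": [-0.12, 0.001, -0.1], "angular": [0, 0, 0]}, {"xyz": [-0.16, 0.001, -0.1], "angular": [0, 0, 0]}, {"xyz": [-0.168, 0.001, -0.07], "angular": [0, 0, 0]}, {"xyz": [-0.168, 0.001, -0.03], "angular": [0, 0, 0]}, {"xyz": [-0.168, 0.001, 0.01], "angular": [0, 0, 0]}, {"xyz": [-0.168, 0.001, 0.04], "angular": [0, 0, 0]}, {"xyz": [-0.168, 0.001, 0.045], "angular": [0, 0, 0]}, {"xyz": [-0.168, 0.001, 0.045], "angular": [0, 0, 0]}]}}

```text
clock: 40.5
position: [0.4289, 0.1697, 0.0859]
ee_rot: [0.999, -0.032, 0.001, -0.001]
ft_force: [-0.3, 0.9, 0.3]
grip_width: -0.004
grasp_force: 0.0
```

Run:
```python
from h import *
print(get_obs()["ft_force"])
c=.611
to(*[(c+x*.998,.157-x*.061,z,-3.5) for x,z in ((-.15,.099),(-.115,.113),(-.059,.133),(-.03,.128),(-.006,.115))])
```

```text
[-0.28958674  0.87991493  0.32329621]
(0.4613, 0.16615, 0.099, -3.5) xyz [0.0326, 0.0014, -0.013] ang [-0.1, -0.1, -0.1] len 0.035
(0.49622999999999995, 0.164015, 0.113, -3.5) xyz [0.0677, 0.0013, -0.0269] ang [-0.1, -0.1, -0.1] len 0.073
(0.552118, 0.160599, 0.133, -3.5) xyz [0.1237, 0.0012, -0.0467] ang [-0.1, -0.1, -0.1] len 0.132
(0.58106, 0.15883, 0.128, -3.5) xyz [0.1527, 0.0011, -0.0417] ang [-0.1, -0.1, -0.1] len 0.158
(0.605012, 0.157366, 0.115, -3.5) xyz [0.1767, 0.0011, -0.0286] ang [-0.1, -0.1, -0.1] len 0.179
```

{"op": "carry_out", "data": {"motion": [{"xyz": [0.016, 0.001, -0.006], "angular": [0, 0, 0]}, {"xyz": [0.033, 0.001, -0.013], "angular": [0, 0, 0]}, {"xyz": [0.05, 0.001, -0.02], "angular": [0, 0, 0]}, {"xyz": [0.068, 0.001, -0.027], "angular": [0, 0, 0]}, {"xyz": [0.082, 0.001, -0.035], "angular": [0, 0, 0]}, {"xyz": [0.096, 0.001, -0.042], "angular": [0, 0, 0]}, {"xyz": [0.11, 0.001, -0.045], "angular": [0, 0, 0]}, {"xyz": [0.124, 0.001, -0.046], "angular": [0, 0, 0]}, {"xyz": [0.139, 0.001, -0.044], "angular": [0, 0, 0]}, {"xyz": [0.153, 0.001, -0.041], "angular": [0, 0, 0]}, {"xyz": [0.165, 0.001, -0.035], "angular": [0, 0, 0]}, {"xyz": [0.177, 0.001, -0.028], "angular": [0, 0, 0]}]}}

```text
clock: 41.7
position: [0.6076, 0.1573, 0.116]
ee_rot: [0.999, -0.032, 0.003, -0.001]
ft_force: [-0.5, 0.3, 1.8]
grip_width: -0.001
grasp_force: 0.9
```

Run:
```python
from h import *
yel()
c=.611
to(*[(c+x*.998,.157-x*.061,z,-3.5) for x,z in ((.016,.105),(.0234,.094),(.029,.083),(.029,.073))])
```

```text
[0.60756606 0.15731315 0.11597944] [-0.45883697  0.29303701  1.8260137 ]
scene yel [([354, 222, 13, 13, 127], [359.9, 227.9]), ([268, 229, 14, 11, 80], [274.4, 233.8]), ([353, 236, 14, 14, 153], [359.7, 242.4]), ([293, 257, 15, 12, 97], [299.6, 262.6]), ([334, 273, 9, 7, 32], [337.4, 276.5])]
scene blue [([263, 218, 46, 38, 1039], [287.1, 236.8]), ([286, 245, 82, 59, 2056], [326.9, 275.8]), ([370, 302, 31, 23, 561], [385.7, 313.3])]
side yel [([319, 203, 12, 11, 71], [324.3, 208.1]), ([295, 237, 12, 12, 97], [300.1, 242.3]), ([385, 251, 15, 14, 153], [392.2, 257.6]), ([279, 266, 14, 13, 87], [285.5, 272.6]), ([385, 266, 13, 12, 110], [390.6, 271.7])]
side blue [([313, 199, 44, 30, 708], [336.2, 215.2]), ([269, 231, 67, 76, 2085], [304.7, 268.8]), ([259, 318, 10, 22, 142], [262.9, 328.5]), ([238, 320, 10, 22, 101], [242.8, 330.9])]
(0.626968, 0.156024, 0.105, -3.5) xyz [0.0201, -0.0007, 0.0089] ang [-0.1, -0.2, -0.2] len 0.022
(0.6343532, 0.1555726, 0.094, -3.5) xyz [0.0274, -0.0007, 0.0199] ang [-0.1, -0.2, -0.2] len 0.034
(0.639942, 0.155231, 0.083, -3.5) xyz [0.033, -0.0007, 0.0309] ang [-0.1, -0.2, -0.2] len 0.045
(0.639942, 0.155231, 0.073, -3.5) xyz [0.0329, -0.0007, 0.0409] ang [-0.1, -0.2, -0.2] len 0.053
```

Following now; finish.

{"op": "carry_out", "data": {"motion": [{"xyz": [0.01, 0, 0.005], "angular": [0, 0, 0]}, {"xyz": [0.02, 0, 0.01], "angular": [0, 0, 0]}, {"xyz": [0.027, 0, 0.021], "angular": [0, 0, 0]}, {"xyz": [0.03, 0, 0.026], "angular": [0, 0, 0]}, {"xyz": [0.032, 0, 0.032], "angular": [0, 0, 0]}, {"xyz": [0.032, 0, 0.036], "angular": [0, 0, 0]}, {"xyz": [0.032, 0, 0.039], "angular": [0, 0, 0]}, {"xyz": [0.032, 0, 0.041], "angular": [0, 0, 0]}]}}

```text
clock: 42.6
position: [0.6389, 0.1553, 0.0749]
ee_rot: [0.999, -0.032, 0.003, -0.001]
ft_force: [0.7, -1.7, 13.9]
grip_width: 0.003
grasp_force: 7.0
```

{"op": "carry_out", "data": {"motion": [{"xyz": [-0.001, 0, 0.003], "angular": [0, 0, 0]}, {"xyz": [-0.002, 0, 0.006], "angular": [0, 0, 0]}, {"xyz": [-0.002, 0, 0.008], "angular": [0, 0, 0]}]}}

```text
clock: 42.9
position: [0.6385, 0.1554, 0.0677]
ee_rot: [0.999, -0.032, 0.005, -0.001]
ft_force: [3.5, 0.4, 4.4]
grip_width: -0.003
grasp_force: 1.9
```

{"op": "carry_out", "data": {"motion": [{"xyz": [0, 0, 0.002], "angular": [0, 0, 0]}, {"xyz": [0, 0, 0.003], "angular": [0, 0, 0]}, {"xyz": [0, 0, 0.003], "angular": [0, 0, 0]}]}}

```text
clock: 43.2
position: [0.6379, 0.1554, 0.0659]
ee_rot: [0.999, -0.032, 0.004, -0.001]
ft_force: [-2.5, -4.3, 22.8]
grip_width: -0.001
grasp_force: 11.7
```

{"op": "carry_out", "data": {"motion": [{"xyz": [0, 0, -0.01], "angular": [0, 0, 0]}, {"xyz": [0, 0, -0.05], "angular": [0, 0, 0]}, {"xyz": [0, 0, -0.1], "angular": [0, 0, 0]}, {"xyz": [0, 0, -0.15], "angular": [0, 0, 0]}, {"xyz": [0, 0, -0.2], "angular": [0, 0, 0]}, {"xyz": [0, 0, -0.22], "angular": [0, 0, 0]}, {"xyz": [0, 0, -0.22], "angular": [0, 0, 0]}]}}

```text
clock: 43.9
position: [0.6356, 0.156, 0.286]
ee_rot: [0.999, -0.032, 0.004, -0.002]
ft_force: [-0.8, 0.3, -0.1]
grip_width: -0.003
grasp_force: 0.0
```

Run:
```python
from h import *
yel()
to((.55,.33,.30,117.5),(.55,.33,.30,-62.5))
for n in ("scene","side","wrist"):
    c=camera(n);h=cv2.cvtColor(c["img"],cv2.COLOR_RGB2HSV)
    k,l,st,ce=cv2.connectedComponentsWithStats(cv2.inRange(h,(8,60,100),(18,200,255)))
    print(n,[(st[i].tolist(),h[l==i].mean(0).round().tolist()) for i in range(1,k) if st[i,4]>40])
```

```text
[0.63563847 0.15598625 0.28600706] [-0.814201    0.28226529 -0.14621562]
scene yel [([354, 222, 13, 13, 128], [359.9, 228.0]), ([268, 229, 14, 11, 80], [274.4, 233.8]), ([353, 236, 14, 14, 154], [359.7, 242.5]), ([293, 257, 15, 12, 97], [299.6, 262.6]), ([314, 286, 17, 13, 118], [321.9, 291.9])]
scene blue [([263, 218, 46, 38, 1040], [287.1, 236.8]), ([286, 245, 75, 73, 2630], [324.7, 280.8]), ([370, 302, 32, 23, 564], [385.8, 313.3])]
side yel [([319, 203, 12, 11, 70], [324.3, 208.1]), ([294, 237, 13, 12, 89], [300.3, 242.7]), ([385, 251, 15, 14, 155], [392.2, 257.7]), ([385, 266, 13, 12, 108], [390.7, 271.8]), ([267, 269, 15, 14, 111], [274.1, 275.8])]
side blue [([313, 199, 44, 30, 654], [337.4, 214.6]), ([288, 232, 48, 34, 845], [314.2, 249.5]), ([260, 263, 51, 42, 991], [288.1, 284.2]), ([238, 319, 10, 23, 101], [242.8, 330.4]), ([259, 319, 10, 22, 137], [263.0, 328.9])]
(0.55, 0.33, 0.3, 117.5) xyz [-0.0955, -0.1692, -0.0184] ang [0.1, -0.2, -121.1] len 0.195
(0.55, 0.33, 0.3, -62.5) xyz [-0.0955, -0.1692, -0.0184] ang [-0.1, -0.1, 58.9] len 0.195
scene [([49, 29, 84, 31, 1321]
[... 599 characters left out ...]
14.0, 114.0, 136.0]), ([214, 211, 21, 18, 277], [9.0, 150.0, 162.0]), ([384, 257, 17, 12, 67], [14.0, 124.0, 135.0]), ([249, 300, 5, 37, 174], [15.0, 95.0, 182.0]), ([355, 306, 18, 26, 368], [12.0, 132.0, 134.0]), ([55, 330, 138, 120, 4703], [12.0, 162.0, 137.0]), ([218, 337, 71, 50, 1353], [12.0, 128.0, 159.0]), ([74, 442, 81, 29, 124], [14.0, 93.0, 120.0])]
wrist [([0, 40, 25, 61, 242], [11.0, 140.0, 114.0]), ([23, 104, 7, 13, 47], [11.0, 141.0, 115.0]), ([0, 110, 7, 17, 42], [11.0, 139.0, 104.0]), ([25, 172, 152, 123, 5926], [11.0, 140.0, 152.0]), ([0, 267, 75, 56, 1359], [14.0, 104.0, 174.0]), ([309, 394, 10, 6, 49], [12.0, 184.0, 110.0]), ([306, 403, 16, 22, 271], [12.0, 172.0, 141.0])]
```

{"op": "carry_out", "data": {"motion": [{"xyz": [-0.005, -0.018, -0.005], "angular": [0, 0, -8]}, {"xyz": [-0.01, -0.036, -0.014], "angular": [0, 0, -16]}, {"xyz": [-0.015, -0.054, -0.014], "angular": [0, 0, -24]}, {"xyz": [-0.02, -0.072, -0.014], "angular": [0, 0, -32]}, {"xyz": [-0.025, -0.09, -0.014], "angular": [0, 0, -40]}, {"xyz": [-0.03, -0.108, -0.014], "angular": [0, 0, -48]}, {"xyz": [-0.035, -0.126, -0.014], "angular": [0, 0, -56]}, {"xyz": [-0.04, -0.144, -0.014], "angular": [0, 0, -64]}, {"xyz": [-0.045, -0.162, -0.014], "angular": [0, 0, -72]}, {"xyz": [-0.05, -0.18, -0.014], "angular": [0, 0, -80]}, {"xyz": [-0.055, -0.198, -0.014], "angular": [0, 0, -88]}, {"xyz": [-0.057, -0.206, -0.014], "angular": [0, 0, -96]}], "hand": 1}}

```text
clock: 45.35
position: [0.59, 0.366, 0.295]
ee_rot: [0.689, 0.724, 0.001, 0.0]
ft_force: [0.3, 0.5, -0.3]
grip_width: 0.999
grasp_force: 0.0
```

Run:
```python
from h import *
to((.592,.365,.30,118.4))
print(get_obs()["joint_pos"])
```

```text
(0.592, 0.365, 0.3, 118.4) xyz [-0.0011, 0.002, -0.005] ang [0.1, -0.0, -25.6] len 0.005
[-0.07267493  0.63699297 -0.98809735  1.05949185  0.52350049  1.67730757
 -0.84534717]
```

{"op": "carry_out", "data": {"motion": [{"xyz": [0, 0.001, -0.002], "angular": [0, 0, -8]}, {"xyz": [-0.001, 0.002, -0.005], "angular": [0, 0, -16]}, {"xyz": [-0.001, 0.002, -0.005], "angular": [0, 0, -24]}, {"xyz": [-0.001, 0.002, -0.005], "angular": [0, 0, -25.6]}, {"xyz": [-0.001, 0.002, -0.005], "angular": [0, 0, -25.6]}, {"xyz": [-0.001, 0.002, -0.005], "angular": [0, 0, -25.6]}]}}

```text
clock: 45.95
position: [0.5933, 0.3632, 0.301]
ee_rot: [0.517, 0.856, 0.001, 0.001]
ft_force: [-0.8, -0.4, 0.5]
grip_width: 0.999
grasp_force: 0.0
```

Run:
```python
from h import *
o=get_obs();print(o["position"],o["ee_rot"],o["joint_pos"])
c=camera("wrist");h=cv2.cvtColor(c["img"],cv2.COLOR_RGB2HSV)
print("expect",[proj(c,p).round().tolist() for p in ((.6131,.3256,.195),(.5703,.4047,.195),(.592,.365,.195))])
k,l,st,ce=cv2.connectedComponentsWithStats(cv2.inRange(h,(8,50,80),(20,220,255)))
for i in range(1,k):
    if st[i,4]>150:
        p=np.argwhere(l==i)[:,::-1];(cx,cy),(w,hh),an=cv2.minAreaRect(p.astype(np.float32))
        print(st[i],h[l==i].mean(0).round().tolist(),(round(cx),round(cy)),(round(w),round(hh)),round(an,1),onz(c,cx,cy,.195).round(4))
```

```text
[0.59333938 0.36318208 0.30103495] [0.51679261 0.85610912 0.00122967 0.00103324] [-0.04606398  0.66321437 -1.05800237  1.04216153  0.57404851  1.70516072
 -0.42385552]
expect [[313.0, 278.0], [311.0, 157.0], [312.0, 221.0]]
[438   0  83 164 457] [11.0, 126.0, 85.0] (479, 81) (4, 182) 26.4 [0.6437 0.4973 0.195 ]
[449   0  88 169 499] [11.0, 138.0, 87.0] (492, 83) (3, 188) 26.9 [0.6524 0.5002 0.195 ]
[463   0  92 174 651] [11.0, 138.0, 89.0] (508, 86) (4, 195) 27.6 [0.6624 0.5035 0.195 ]
[  478     0   162   247 13423] [12.0, 157.0, 127.0] (597, 119) (176, 204) 22.9 [0.7263 0.5141 0.195 ]
[ 244   95  165  165 7023] [11.0, 138.0, 148.0] (326, 179) (127, 126) 26.6 [0.5864 0.3959 0.195 ]
[ 308  155   21  132 2005] [14.0, 102.0, 146.0] (318, 220) (16, 131) 2.0 [0.5956 0.367  0.195 ]
[  40  227   63   49 1839] [12.0, 173.0, 110.0] (70, 253) (43, 65) 63.4 [0.4472 0.2613 0.195 ]
[372 384  68  32 175] [14.0, 94.0, 91.0] (406, 399) (74, 3) 24.4 [0.7318 0.2652 0.195 ]
```

Run:
```python
from h import *
to((.595,.3665,.162,118.4),(.595,.3665,.161))
```

```text
(0.595, 0.3665, 0.162, 118.4) xyz [0.0023, 0.0025, 0.1392] ang [0.2, 0.0, -0.6] len 0.139
(0.595, 0.3665, 0.161) xyz [0.0023, 0.0025, 0.1402] ang [0.0, 0.0, 0.0] len 0.14
```

{"op": "carry_out", "data": {"motion": [{"xyz": [0.001, 0.002, 0.02], "angular": [0, 0, 0]}, {"xyz": [0.002, 0.003, 0.05], "angular": [0, 0, 0]}, {"xyz": [0.002, 0.003, 0.08], "angular": [0, 0, 0]}, {"xyz": [0.002, 0.003, 0.11], "angular": [0, 0, 0]}, {"xyz": [0.002, 0.003, 0.13], "angular": [0, 0, 0]}, {"xyz": [0.002, 0.003, 0.138], "angular": [0, 0, 0]}, {"xyz": [0.002, 0.003, 0.138], "angular": [0, 0, 0]}]}}

```text
clock: 46.7
position: [0.5954, 0.3663, 0.1628]
ee_rot: [0.516, 0.857, 0.001, 0.001]
ft_force: [0.6, -0.6, 0.5]
grip_width: 1.001
grasp_force: 0.0
```

{"op": "carry_out", "data": {"motion": [{"xyz": [0, 0, 0], "angular": [0, 0, 0]}, {"xyz": [0, 0, 0], "angular": [0, 0, 0]}, {"xyz": [0, 0, 0], "angular": [0, 0, 0]}, {"xyz": [0, 0, 0], "angular": [0, 0, 0]}, {"xyz": [0, 0, 0], "angular": [0, 0, 0]}, {"xyz": [0, 0, 0], "angular": [0, 0, 0]}, {"xyz": [0, 0, 0], "angular": [0, 0, 0]}, {"xyz": [0, 0, 0], "angular": [0, 0, 0]}, {"xyz": [0, 0, 0], "angular": [0, 0, 0]}, {"xyz": [0, 0, 0], "angular": [0, 0, 0]}], "hand": 0, "grip_force": 80}}

```text
clock: 47.7
position: [0.5959, 0.3667, 0.1641]
ee_rot: [0.516, 0.857, 0.002, 0.001]
ft_force: [-0.4, -1.1, 5.5]
grip_width: 0.107
grasp_force: 78.1
```

{"op": "carry_out", "data": {"motion": [{"xyz": [0, 0, -0.008], "angular": [0, 0, 0]}, {"xyz": [0, 0, -0.018], "angular": [0, 0, 0]}, {"xyz": [0, 0, -0.03], "angular": [0, 0, 0]}, {"xyz": [0, 0, -0.03], "angular": [0, 0, 0]}, {"xyz": [0, 0, -0.03], "angular": [0, 0, 0]}]}}

```text
clock: 48.2
position: [0.5956, 0.3668, 0.1938]
ee_rot: [0.515, 0.857, 0.002, 0.001]
ft_force: [0.0, 0.1, -4.5]
grip_width: 0.102
grasp_force: 78.4
```

Run:
```python
from h import *
o=get_obs();print(o["position"],o["ft_force"],o["torque"],o["grip_width"])
c=camera("side");print(proj(c,(.35,.55,0)))
print("clear bottle cap",[onz(camera("scene"),494,310,.2),onz(c,299,410,.2)])
to((.411,.3695,.195,118.4),(.411,.3695,.125,118.4))
```

```text
[0.59559967 0.36678483 0.19383763] [ 6.61818477e-04  1.16319712e-01 -4.49813302e+00] [0.02308888 0.00925473 0.0104947 ] 0.10190563970333348
[323.0420155  469.58772297]
clear bottle cap [array([0.42179451, 0.54203595, 0.2       ]), array([0.40764405, 0.52904208, 0.2       ])]
(0.411, 0.3695, 0.195, 118.4) xyz [0.0891, -0.1615, -0.0025] ang [0.2, 0.0, -0.5] len 0.184
(0.411, 0.3695, 0.125, 118.4) xyz [0.0891, -0.1617, 0.0675] ang [0.2, 0.0, -0.5] len 0.197
```

{"op": "carry_out", "data": {"motion": [{"xyz": [0.009, -0.016, 0], "angular": [0, 0, 0]}, {"xyz": [0.022, -0.04, 0], "angular": [0, 0, 0]}, {"xyz": [0.036, -0.065, 0], "angular": [0, 0, 0]}, {"xyz": [0.05, -0.09, 0], "angular": [0, 0, 0]}, {"xyz": [0.064, -0.115, 0.0], "angular": [0, 0, 0]}, {"xyz": [0.077, -0.14, 0.0], "angular": [0, 0, 0]}, {"xyz": [0.086, -0.155, 0.01], "angular": [0, 0, 0]}, {"xyz": [0.089, -0.161, 0.03], "angular": [0, 0, 0]}, {"xyz": [0.089, -0.161, 0.05], "angular": [0, 0, 0]}, {"xyz": [0.089, -0.161, 0.064], "angular": [0, 0, 0]}, {"xyz": [0.089, -0.161, 0.064], "angular": [0, 0, 0]}]}}

```text
clock: 49.4
position: [0.4113, 0.3688, 0.127]
ee_rot: [0.516, 0.857, 0.0, 0.001]
ft_force: [-0.9, -0.2, -4.4]
grip_width: 0.099
grasp_force: 78.1
```

Run:
```python
from h import *
o=get_obs();print(o["position"],o["ee_rot"],o["ft_force"],o["grip_width"])
to((.411,.3695,.112,118.0))
for n,s in (("scene",2),("side",1)):
    c=camera(n);h=cv2.cvtColor(c["img"],cv2.COLOR_RGB2HSV)
    m=cv2.inRange(h,(50,120,50),(75,255,255));cs,_=cv2.findContours(m,0,2)
    k=max([q for q in cs if cv2.boundingRect(q)[1]>260],key=cv2.contourArea)
    q=cv2.approxPolyDP(cv2.convexHull(k),4,True)[:,0];print(n,[onz(c,*p,.006)[:2].round(3).tolist() for p in q])
```

```text
[0.41126982 0.3687856  0.12698166] [5.15555601e-01 8.56855834e-01 7.49948392e-05 7.05056899e-04] [-0.85303643 -0.21318098 -4.40899566] 0.0987499527035778
(0.411, 0.3695, 0.112, 118.0) xyz [0.0008, 0.0001, 0.015] ang [0.0, 0.1, -0.1] len 0.015
scene [[0.349, 0.431], [0.472, 0.437], [0.478, 0.313], [0.418, 0.308], [0.348, 0.376]]
side [[0.357, 0.306], [0.345, 0.424], [0.466, 0.426], [0.472, 0.357]]
```

{"op": "carry_out", "data": {"motion": [{"xyz": [0.001, 0, 0.006], "angular": [0, 0, 0]}, {"xyz": [0.001, 0, 0.011], "angular": [0, 0, 0]}, {"xyz": [0.001, 0, 0.014], "angular": [0, 0, 0]}, {"xyz": [0.001, 0, 0.016], "angular": [0, 0, 0]}, {"xyz": [0.001, 0, 0.017], "angular": [0, 0, 0]}, {"xyz": [0.001, 0, 0.017], "angular": [0, 0, 0]}]}}

```text
clock: 50.1
position: [0.4114, 0.3708, 0.1118]
ee_rot: [0.516, 0.857, 0.002, 0.001]
ft_force: [0.7, -0.0, -4.6]
grip_width: 0.104
grasp_force: 78.3
```

{"op": "carry_out", "data": {"motion": [{"xyz": [0, 0, 0.001], "angular": [0, 0, 0]}, {"xyz": [0, 0, 0.002], "angular": [0, 0, 0]}, {"xyz": [0, 0, 0.003], "angular": [0, 0, 0]}, {"xyz": [0, 0, 0.003], "angular": [0, 0, 0]}]}}

```text
clock: 50.5
position: [0.4115, 0.3714, 0.1102]
ee_rot: [0.515, 0.857, 0.002, 0.001]
ft_force: [-3.3, -2.7, 8.9]
grip_width: 0.105
grasp_force: 79.8
```

Standing on the pad. Release and rise.

{"op": "carry_out", "data": {"motion": [{"xyz": [0, 0, 0], "angular": [0, 0, 0]}, {"xyz": [0, 0, 0], "angular": [0, 0, 0]}, {"xyz": [0, 0, 0], "angular": [0, 0, 0]}, {"xyz": [0, 0, 0], "angular": [0, 0, 0]}, {"xyz": [0, 0, 0], "angular": [0, 0, 0]}, {"xyz": [0, 0, 0], "angular": [0, 0, 0]}, {"xyz": [0, 0, -0.02], "angular": [0, 0, 0]}, {"xyz": [0, 0, -0.05], "angular": [0, 0, 0]}, {"xyz": [0, 0, -0.09], "angular": [0, 0, 0]}, {"xyz": [0, 0, -0.13], "angular": [0, 0, 0]}, {"xyz": [0, 0, -0.16], "angular": [0, 0, 0]}, {"xyz": [0, 0, -0.16], "angular": [0, 0, 0]}], "hand": 1}}

```text
clock: 51.7
position: [0.4116, 0.3722, 0.2728]
ee_rot: [0.515, 0.857, 0.004, 0.002]
ft_force: [0.0, 0.5, -0.2]
grip_width: 1.0
grasp_force: 0.0
```

Run:
```python
from h import *
yel()
c=camera("wrist");h=cv2.cvtColor(c["img"],cv2.COLOR_RGB2HSV)
print("expect bar",proj(c,(.411,.3705,.141)))
k,l,st,ce=cv2.connectedComponentsWithStats(cv2.inRange(h,(8,50,80),(20,220,255)))
for i in range(1,k):
    if st[i,4]>150:
        p=np.argwhere(l==i)[:,::-1];(cx,cy),wh,an=cv2.minAreaRect(p.astype(np.float32))
        print(st[i],(round(cx),round(cy)),np.round(wh),onz(c,cx,cy,.141).round(4))
m=cv2.inRange(h,(50,100,40),(75,255,255));p=np.argwhere(m)[:,::-1].astype(np.float32)
cs,_=cv2.findContours(m,0,2);q=np.vstack([k for k in cs if cv2.contourArea(k)>100])
b=cv2.boxPoints(cv2.minAreaRect(q));P=np.array([onz(c,*v,.006)[:2] for v in b]);print("pad",P.round(3).tolist(),P.mean(0))
```

```text
[0.41156708 0.37220461 0.27283412] [ 0.0314598   0.52980436 -0.16782713]
scene yel [([354, 222, 14, 12, 129], [360.1, 227.9]), ([268, 229, 14, 11, 80], [274.4, 233.8]), ([353, 236, 14, 14, 150], [359.7, 242.3]), ([293, 257, 15, 12, 97], [299.6, 262.6]), ([314, 286, 17, 13, 118], [321.9, 291.9])]
scene blue [([263, 218, 46, 38, 1041], [287.1, 236.8]), ([286, 245, 75, 73, 2624], [324.6, 280.7])]
side yel [([294, 237, 11, 12, 88], [300.1, 243.0]), ([385, 251, 15, 14, 155], [392.2, 257.6]), ([385, 266, 13, 11, 107], [390.7, 271.4]), ([267, 269, 15, 15, 112], [274.1, 275.9])]
side blue [([288, 248, 15, 13, 114], [295.7, 253.7]), ([261, 264, 47, 37, 704], [284.9, 281.3])]
expect bar [312.36172821 216.30454744]
[576 149  64  99 473] (609, 199) [  5. 116.] [0.6037 0.4879 0.141 ]
[ 305  155   17  123 1716] (313, 216) [ 15. 122.] [0.4112 0.3709 0.141 ]
[  391   193   174   150 13292] (478, 275) [121. 135.] [0.5519 0.39   0.141 ]
[599 199  41  61 296] (621, 230) [ 6. 71.] [0.628  0.4731 0.141 ]
[ 195  312   42   56 1267] (216, 340) [37. 57.] [0.3894 0.236  0.141 ]
pad [[0.349, 0.302], [0.343, 0.428], [0.469, 0.44], [0.486, 0.309]] [0.41177347 0.36998688]
```

```bash
python3 -c "
from workcell import *
print(hand_in())"
```

```text
the job is handed in; nothing more can be done
None
```

I handed the job in. The two insulators on the table are each in their own case (I saw no third), all three covers are clipped shut (the empty case's too), and the canister stands upright in the middle of the green pad.

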